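# Reassemble a cartridge filter on its tie rod

## Robot

A 6-joint arm with a two-finger parallel gripper is mounted at the origin on a cart in front of the work surface, level with it; the furniture and walls round the work are solid. World frame = base frame: x ahead of the robot, y to its left, z up, the work surface at z = 0. Lengths are in m, angles in rad, forces in N, time in s.
With the tool pointing down it reaches from about 0.25 to 0.725 m from the base axis. Payload 4 kg.
Tool frame: the origin (TCP) lies midway between the tips of the shut fingers; the grasp point (between the pads) lies 19 mm behind it; z points along the fingers, y is the line along which they close (so a half turn about z gives the same grasp; the last joint's range is limited). The gripper opens to 85 mm and grips with 20 to 120 N. Pads are 22 mm wide; open, the fingers measure 114 mm over their backs; the gripper's body (76 mm by 85 mm) begins 54 mm behind the grasp point. The pads swing forward as they close: fully open they stand 13 mm farther back than shut.
Start: joints at [1.147, 0.241, 0.005, 1.335, 0, 1.571], TCP at [0.206, 0.456, 0.196] pointing down, gripper open.
Joint ranges: [-2.72, 2.72], [-1.05, 1.87], [-1.09, 1.28], [-1.99, 2.15], [-1.42, 1.44], [-3.14, 3.14]. Speed limits (rad/s): [2.79, 2.79, 3.14, 3.14, 3.14, 3.14].

## Interface

Orientations are given as a unit quaternion [x, y, z, w].
In Python, from workcell import get_obs, imaging, workorder gives the robot as it stands.
- The arm moves only by the tool jog_arm, called after ">>>" by a JSON object that holds its "api" and its "payload", one argument or row to a line. Schema: {"type":"object","properties":{"ticks":{"type":"array","items":{"type":"array","items":{"type":"array","items":{"type":"number"},"minItems":7,"maxItems":7},"minItems":1,"maxItems":10},"minItems":1,"maxItems":1},"only":{"type":"string"},"quiet":{"type":"boolean"},"lines":{"type":"string"}},"required":["ticks"],"additionalProperties":false}. ticks is a list that holds a single list of rows (three levels of brackets), with 1 to 10 rows, each of 7 numbers: a rotation vector rx, ry, rz in units of 0.2 rad, then dx, dy, dz in units of 100 mm, then the finger opening in m; each row is the pose to reach, as a shift and turn from the pose commanded when the call began, along the tool's axes at that moment; what a row does not reach only later rows make up. A row lasts 1/8 s, in which the tool goes at most 0.0625 m and 0.188 rad, less where a joint would pass 70% of its speed; a pose out of reach is approached as far as the arm can. The fingers move at their own pace and stop on an object; the grip force is fixed at half the most. Time passes only in rows, so rows that do not move let the fingers close. The tool returns the time, the measured TCP pose, the force, the opening and the grip force at its end. only (a regular expression) keeps the lines of the reply that match it, lines (a string "A,B") keeps lines A to B, and quiet returns only ok. Input that does not fit is refused with a message, and nothing moves.
- get_obs(): the state, without advancing time (a new reading comes with each control period).
- imaging.camera(name): name is "scene" or "side" or "wrist"; returns (picture, depth): 384x512x3 uint8, red, green, blue; 384x512 float32, m along the optical axis (not along the pixel's ray), 0 where there is no reading.
- imaging.calibration(name): a dict with "mtx" (3x3 intrinsics, pixels), "R" (3x3) and "t" (3): a world point X has camera coordinates R X + t. Camera axes: x right, y down, z forward; pixel columns grow to the right and rows downward; lengths in m; the calibration is good to about 2 mm. A picture is of the moment at which its call begins: read the wrist's pose just before it. calibration takes no time and is no camera call; for the wrist camera it gives the pose at the moment of the call.
- workorder.job_done(): hands the job in; it is judged then, once.
The state is a dict: "clock": time; "joint_pos": joint angles; "joint_vel": joint speeds; "tau": joint torques, N m; "eef_pos": TCP position; "tool_rot": TCP orientation; "ft_force": force on the tool from outside, world axes, zero at the start; "ft_torque": the same for the moment, N m; "grip_width": finger opening in m; "grasp_force": force on a finger pad.
Only numpy, scipy, OpenCV 4.12 (cv2) and the standard library are available. Lean on these libraries where they do the work, as an engineer would, in place of code of your own. Each camera call takes 0.05 s, during which the arm holds its last target. There are 200 camera calls.

## Task

Put the cleaned filter back together on its stand: thread the slotted support plate onto the tie rod first, then the sintered filter cartridge (it was left to drain upside down; its nose goes down into the socket of the support plate), then the clamp ring, each fully home and level. Last, push the knurled lock collar down the rod, counterbored side up, past the two sprung balls until it clicks and rests on the clamp ring. Let go of everything and leave the other things on the bench where they are.

Things in the scene. Friction and masses are not known exactly. Their poses are not given: they have to be found in the camera images.
- stand: fixed filter stand: dark steel foot 116 mm across, 10 mm high; on it a steel drip dish 94 mm across, rim 18.5 mm above the bench, with a hose outlet along the stand's +y reaching 79 mm from the middle at 16 mm height. In the middle a flat seat boss (34 mm across, top 16 mm above the bench) carries the upright tie rod. Origin on the bench under the rod's axis, z up
- stand_seat (a point): middle of the top of the seat boss, on the rod's axis, 16 mm above the bench; axes as the stand's
- stand_tip (a point): top end of the tie rod, 71 mm above the seat. The rod is 17.4 mm in diameter up to 50 mm above the seat, tapers to 11 mm at 54 mm, and its last 4.5 mm taper to a blunt point
- stand_balls (a point): on the rod's axis between two 7 mm steel balls, 62.8 mm above the seat. They stand 3.5 mm out of the rod on either side (along the stand's y) and give way inward against springs (preload 2 N, 4 N each when the lock collar passes). Pushing the collar past both takes about 6 to 12 N; the other parts' wider bores clear them
- support_plate: grey metal drainage disc, 68 mm across and 5 mm thick with a ring of radial slots, and a raised hub of 41 mm outside diameter that reaches 14 mm above the underside. Through bore 20 mm; in the hub's top a socket 33 mm wide and 9 mm deep. Lies hub up. Origin in the centre of the underside, z up through the hub. Home: underside on the seat.
- cartridge: filter cartridge, 32 mm long over two eight-sided steel end caps (36 mm across flats, 8 mm thick), matt grey round sintered body 34 mm across between; bore 20 mm; a nose 27 mm across, 8 mm long, juts from one cap. Origin on the axis where the nose begins; z points from nose to plain end (face at z = +32 mm). Flats face its x and y axes and the diagonals. Starts upside down
- cartridge_nose (a point): tip of the cartridge's nose, on its axis, 8 mm beyond the origin; up at the start (40 mm above the bench), down when assembled. Laid on its side on a flat, the cartridge's axis is 18 mm above the bench and it does not roll. Home: shoulder (origin) on the support plate's hub, 14 mm above the seat, nose in the socket
- clamp_ring: turned steel ring, 46 mm across (bevelled to 41 mm at the upper rim) and 8 mm thick, bore 20 mm, a shallow groove in its upper face. Lies flat, right way up. Origin in the centre of the underside, z up. Home: on the cartridge's plain end, underside 46 mm above the seat.
- lock_collar: knurled steel collar, 32 mm across and 16 mm high. Lip bore at the bottom 14 mm in diameter (lead-in 17 mm in the lowest 2 mm), above 5 mm a counterbore of 21 mm. Stands right way up, counterbore up. Origin in the centre of the underside, z up. Home: underside on the clamp ring, 54 mm above the seat, the balls sprung out over its lip inside the counterbore
- tape_clear: bystander: roll of brown tape lying flat, 90 mm across, 48 mm high; origin under its centre
- beaker: bystander: clear beaker, 71 mm across, 84 mm high; origin under its centre
- buffer_b: bystander: small brown reagent bottle, 46 mm across, 86 mm high; origin under its centre
- tip_box_b: bystander: closed pipette tip box, 90 mm (x) by 122 mm (y), 71 mm high; origin under its centre
- forceps: bystander: flat forceps, 12 by 124 mm (along its y), 10 mm high; origin under its centre
- marker_b: bystander: felt marker pen lying flat, 17 by 135 mm (along its y), 16 mm high; origin under its centre
- petri_0: bystander: petri dish, 91 mm across, 16 mm high; origin under its centre
Not all that is in view belongs to the job. Of the things shaped like the cartridge, the steel one is meant.

How it is judged:
By the outcome, as a careful person would: the job done as asked, in the order asked, and still so for the second after the job is handed in, with the robot touching nothing.
It also fails if it takes over 72 s, if anything falls off the work surface, if the arm or the gripper's body presses on something with over 40 N, if the wrist force passes 120 N, or if a joint passes its speed limit or range.

## Working session

There is one attempt and no reset: what is moved stays moved. The work goes in short steps, Python scripts to look and compute and a tool call to move; the robot and the scene stay as the last step left them, time stands still between calls to the robot, and variables do not carry over. Pictures are saved under pics/ and viewed, at most 11 in all, crops included, and the job is handed in when it is done.

```bash
mkdir -p pics; ls
```

Run:
```python
from workcell import get_obs, imaging
import cv2,numpy as np
o=get_obs();print(o)
for n in ("scene","side","wrist"):
    p,d=imaging.camera(n);c=imaging.calibration(n);print(n,c)
    np.savez(f"{n}0.npz",p=p,d=d,**c)
    cv2.imwrite(f"pics/{n}0.png",p[:,:,::-1])
```

```text
pics
{'clock': 0.0, 'joint_pos': array([1.14698664e+00, 2.41417812e-01, 3.68400676e-03, 1.33524170e+00,
       1.92222247e-07, 1.57082591e+00]), 'joint_vel': array([-0.00061215, -0.00136241,  0.00063077,  0.00077473, -0.00119707,
       -0.00060656]), 'tau': array([ 1.44583595e-03, -3.72314179e+01,  2.52409387e+01,  1.67535542e-02,
        2.56825524e-04, -1.68874131e-06]), 'eef_pos': array([0.20531129, 0.45508467, 0.19519533]), 'tool_rot': array([ 2.10336852e-01,  9.77628366e-01, -1.06519942e-03, -2.29243116e-04]), 'ft_force': array([-0.15485601,  0.00619225, -0.53737257]), 'ft_torque': array([-0.01672561,  0.01490911,  0.05347545]), 'grasp_force': 0.0, 'grip_width': 0.08511742153884125}
scene {'mtx': array([[444.14497828,   0.        , 257.96566463],
       [  0.        , 444.14497828, 198.58393857],
       [  0.        ,   0.        ,   1.        ]]), 'R': array([[ 0.91384077, -0.4052229 ,  0.02625725],
       [-0.13211399, -0.35783548, -0.92439151],
       [ 0.38398039,  0.8412777 , -0.38054027]]), 't': array([-0.50435605,  0.16851867,  1.13724256])}
side {'mtx': array([[434.61675234,   0.        , 251.47262932],
       [  0.        , 434.61675234, 191.69855534],
       [  0.        ,   0.        ,   1.        ]]), 'R': array([[-0.96057472, -0.27746722, -0.01755394],
       [-0.17103259,  0.63952192, -0.74950621],
       [ 0.21918954, -0.71695443, -0.66176453]]), 't': array([0.52861767, 0.17870512, 1.22129934])}
wrist {'mtx': array([[333.85085062,   0.        , 257.53988471],
       [  0.        , 333.85085062, 189.47169183],
       [  0.        ,   0.        ,   1.        ]]), 'R': array([[ 4.11875093e-01,  9.11240123e-01, -5.87481213e-04],
       [ 8.72663196e-01, -3.94252788e-01,  2.88138309e-01],
       [ 2.62331573e-01, -1.19189666e-01, -9.57588622e-01]]), 't': array([-0.49820307, -0.03702054,  0.37817097])}
```

Run:
```python
import cv2
a=cv2.imread('pics/scene0.png');b=cv2.imread('pics/side0.png')
import numpy as np
cv2.imwrite('pics/s0.png',cv2.resize(a,(800,600)))
cv2.imwrite('pics/d0.png',cv2.resize(b,(800,600)))
```

```text
(no output)
```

View pics/s0.png

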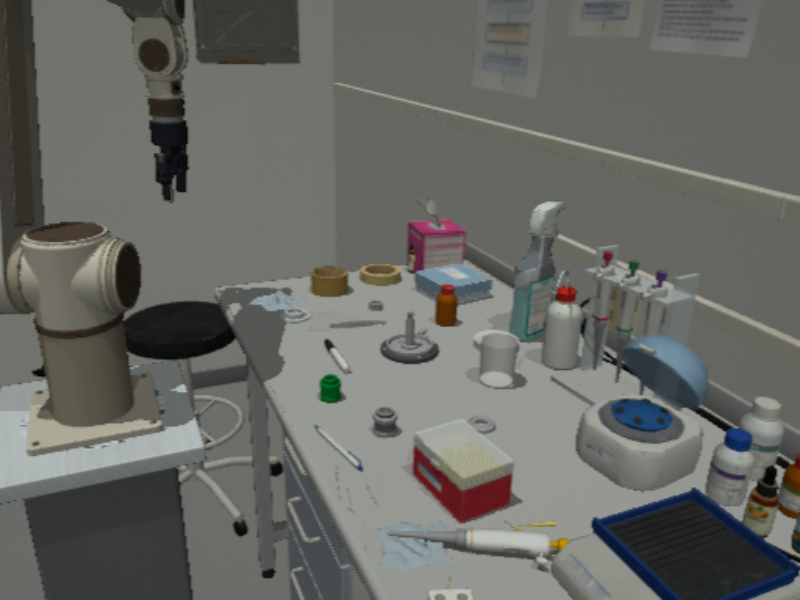

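View pics/d0.png

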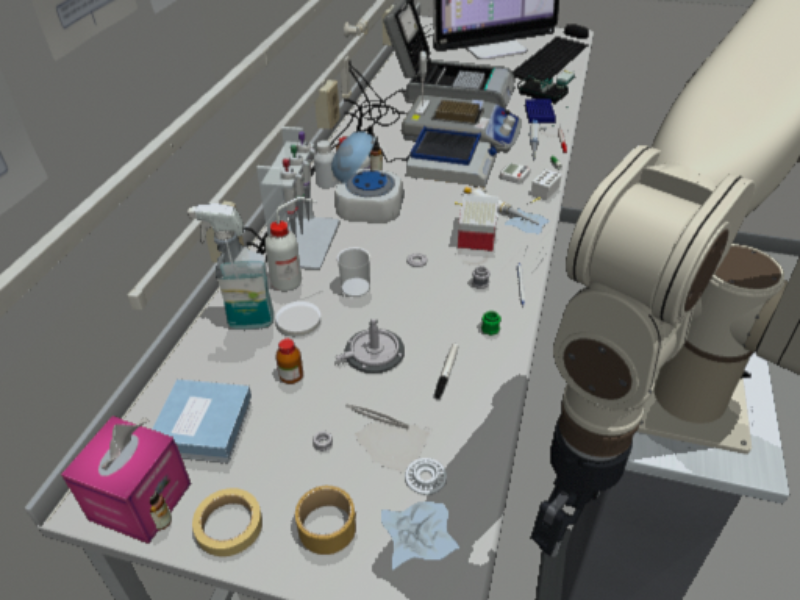

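Scene view (800x600): support plate (295,315), lock collar (375,305), clamp ring (481,424), stand (410,347), and two cartridge-shaped things: grey (385,420) and green (330,388). The grey one fits because the steel one is meant. I'll confirm it in a crop and measure from the depth at the same time.

Create h.py:
```python
import numpy as np,cv2
def cloud(p,d,mtx,R,t):
    v,u=np.mgrid[:384,:512]; z=d
    X=np.stack([(u-mtx[0,2])*z/mtx[0,0],(v-mtx[1,2])*z/mtx[1,1],z],-1)
    W=(X-t)@R
    W[d<=0]=np.nan
    return W
def load(n):
    f=np.load(n); return cloud(**{k:f[k] for k in('p','d','mtx','R','t')}),f['p']
```

Run:
```python
from h import *
np.set_printoptions(precision=4,suppress=True)
px={'side':dict(plate=(272,304,16),collar=(206,281,9),clamp=(267,166,9),cart=(308,177,11),green=(314,206,9),stand=(240,224,26)),
'scene':dict(plate=(189,201,12),collar=(240,195,7),clamp=(308,272,12),cart=(246,269,14),green=(211,248,10),stand=(262,222,24))}
for n in px:
    W,p=load(n+'0.npz')
    for k,(u,v,r) in px[n].items():
        s=W[v-r-8:v+r+8,u-r-8:u+r+8].reshape(-1,3); s=s[~np.isnan(s[:,0])]
        tab=np.median(s[s[:,2]<.006][:,2]) if (s[:,2]<.006).any() else 0
        q=s[s[:,2]>.005]
        zt=np.percentile(q[:,2],97)
        top=q[q[:,2]>zt-.004]
        print(n,k,'table %.4f'%tab,'ztop %.4f'%zt,'n',len(q),'allbbox',q[:,:2].min(0),q[:,:2].max(0),'mid',(q[:,:2].min(0)+q[:,:2].max(0))/2,'topmid',(top[:,:2].min(0)+top[:,:2].max(0))/2)
a=load('scene0.npz')[1];b=load('side0.npz')[1]
def crop(im,u,v,s=32): return cv2.resize(im[v-s:v+s,u-s:u+s],(260,260),interpolation=cv2.INTER_CUBIC)
rows=[np.hstack([crop(im,*px[n][k][:2]) for k in ks]) for im,n,ks in((a,'scene',('cart','green','collar')),(b,'side',('cart','clamp','collar')))]
cv2.imwrite('pics/crops.png',np.vstack(rows)[:,:,::-1])
```

```text
side plate table 0.0006 ztop 0.0160 n 318 allbbox [0.3662 0.2012] [0.4861 0.3599] mid [0.4262 0.2805] topmid [0.4135 0.2828]
side collar table 0.0004 ztop 0.0181 n 104 allbbox [0.5648 0.2507] [0.6283 0.2815] mid [0.5965 0.2661] topmid [0.5986 0.2661]
side clamp table 0.0002 ztop 0.0119 n 74 allbbox [ 0.5084 -0.3591] [ 0.6486 -0.1762] mid [ 0.5785 -0.2676] topmid [ 0.5681 -0.2605]
side cart table 0.0001 ztop 0.0408 n 164 allbbox [ 0.3472 -0.3497] [ 0.4715 -0.1705] mid [ 0.4093 -0.2601] topmid [ 0.4193 -0.2221]
side green table -0.0002 ztop 0.0406 n 157 allbbox [ 0.3439 -0.1951] [ 0.3915 -0.0427] mid [ 0.3677 -0.1189] topmid [ 0.3724 -0.0871]
side stand table 0.0002 ztop 0.0692 n 916 allbbox [ 0.467  -0.1046] [0.7104 0.171 ] mid [0.5887 0.0332] topmid [0.5784 0.0358]
scene plate table 0.0008 ztop 0.0301 n 275 allbbox [0.3605 0.0992] [0.5165 0.4182] mid [0.4385 0.2587] topmid [0.5046 0.3807]
scene collar table 0.0008 ztop 0.0171 n 123 allbbox [0.5102 0.1752] [0.7001 0.4269] mid [0.6051 0.3011] topmid [0.5728 0.2289]
scene clamp table 0.0006 ztop 0.0731 n 639 allbbox [ 0.4359 -0.441 ] [ 0.591  -0.2443] mid [ 0.5135 -0.3427] topmid [ 0.4698 -0.3888]
scene cart table 0.0004 ztop 0.0699 n 299 allbbox [ 0.3441 -0.3592] [ 0.4353 -0.2118] mid [ 0.3897 -0.2855] topmid [ 0.4152 -0.351 ]
scene green table 0.0004 ztop 0.0409 n 248 allbbox [ 0.3526 -0.1103] [0.4342 0.0314] mid [ 0.3934 -0.0394] topmid [ 0.3711 -0.091 ]
scene stand table 0.0005 ztop 0.0669 n 962 allbbox [ 0.5188 -0.0288] [0.7915 0.2778] mid [0.6551 0.1245] topmid [0.6443 0.0776]
```

View pics/crops.png

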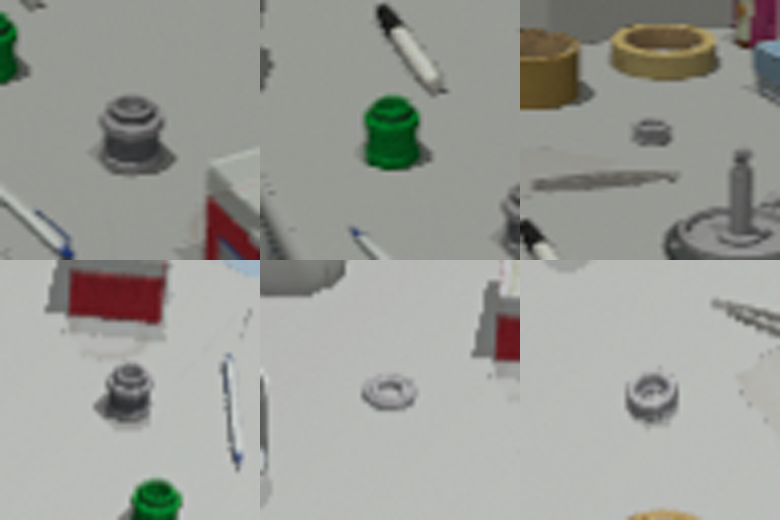

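The crops confirm it: the top-left crop shows the grey steel cartridge with its nose up, and the other one is green plastic. Next I'll refine the positions.

Run:
```python
from h import *
from scipy.optimize import least_squares
np.set_printoptions(precision=4,suppress=True)
# name: seed, zlo,zhi(top band), 
S=[('plate',(.410,.283),.010,.018,.0205),('plate_disc',(.410,.283),.0025,.0075,.034),('collar',(.597,.266),.013,.020,.016),('clamp',(.568,-.26),.0055,.0115,.023),('cart_nose',(.40,-.23),.037,.044,.0135),('cart_cap',(.40,-.23),.029,.035,.018),('stand_foot',(.57,.035),.004,.012,.058),('dish',(.57,.035),.0125,.022,.047),('rod',(.57,.035),.03,.062,.0087),('rodtip',(.57,.035),.07,.09,.0055)]
C={n:load(n+'0.npz')[0].reshape(-1,3) for n in('side','scene')}
for k,s,lo,hi,r in S:
  for n in C:
    c=np.array(s);w=C[n]; w=w[(w[:,2]>lo)&(w[:,2]<hi)]
    for R in(.045+r,.02+r,.008+r,.006+r):
        q=w[np.linalg.norm(w[:,:2]-c,axis=1)<R]
        if len(q)<3: break
        c=(q[:,:2].min(0)+q[:,:2].max(0))/2
    if len(q)>2: print(k,n,len(q),'mid',c,'ext',np.ptp(q[:,:2],axis=0),'ztop',np.percentile(q[:,2],95),'med',np.median(q[:,:2],axis=0))
```

```text
plate side 80 mid [0.4135 0.2828] ext [0.0403 0.0415] ztop 0.016761246741545596 med [0.414  0.2805]
plate scene 41 mid [0.4109 0.2807] ext [0.0383 0.0445] ztop 0.016039400419034126 med [0.4111 0.2801]
plate_disc side 283 mid [0.4122 0.2832] ext [0.0711 0.0716] ztop 0.007113811023244136 med [0.4118 0.2853]
plate_disc scene 72 mid [0.4085 0.2901] ext [0.0656 0.0796] ztop 0.00713991854267246 med [0.4044 0.2726]
collar side 61 mid [0.5986 0.2661] ext [0.0311 0.0308] ztop 0.017510105139880175 med [0.5966 0.2676]
collar scene 28 mid [0.5969 0.2628] ext [0.0323 0.03  ] ztop 0.01757126951124645 med [0.5965 0.2593]
clamp side 52 mid [ 0.5723 -0.2639] ext [0.0395 0.0446] ztop 0.010936034706094028 med [ 0.569  -0.2625]
clamp scene 114 mid [ 0.5703 -0.2668] ext [0.0414 0.045 ] ztop 0.010371959458660105 med [ 0.5699 -0.2695]
cart_nose side 18 mid [ 0.4193 -0.2221] ext [0.0235 0.0254] ztop 0.042952717465215985 med [ 0.4176 -0.2177]
cart_nose scene 37 mid [ 0.4173 -0.2257] ext [0.0245 0.0278] ztop 0.04190403253374449 med [ 0.4173 -0.2253]
cart_cap side 41 mid [ 0.4193 -0.2222] ext [0.0353 0.0383] z
[... 257 characters left out ...]
2]
stand_foot scene 235 mid [0.5753 0.0251] ext [0.1129 0.1078] ztop 0.01182762794641 med [0.5629 0.0097]
dish side 323 mid [0.5752 0.0324] ext [0.0997 0.1058] ztop 0.02037627451846582 med [0.577  0.0415]
dish scene 241 mid [0.5759 0.0256] ext [0.0941 0.1038] ztop 0.02000110000596108 med [0.5705 0.0239]
rod side 42 mid [0.5786 0.0394] ext [0.0166 0.0118] ztop 0.060089030187261416 med [0.5761 0.0399]
rod scene 56 mid [0.5745 0.0288] ext [0.018  0.0152] ztop 0.05999248449541797 med [0.5733 0.0265]
rodtip side 24 mid [0.5783 0.0353] ext [0.0128 0.0113] ztop 0.0878315474096331 med [0.578  0.0378]
rodtip scene 20 mid [0.5759 0.0322] ext [0.009  0.0136] ztop 0.08637956187606156 med [0.5752 0.0288]
```

Add to h.py:
```python
from scipy.spatial.transform import Rotation as Ro
np.set_printoptions(precision=4,suppress=True)
def rot(z,y):
    "tool rotation with z axis and closing axis y (world)"
    z=np.array(z,float);z/=np.linalg.norm(z);y=np.array(y,float);y-=z*(y@z);y/=np.linalg.norm(y)
    return Ro.from_matrix(np.stack([np.cross(y,z),y,z],1))
def delta(target,R=None):
    from workcell import get_obs
    o=get_obs();R0=Ro.from_quat(o['tool_rot']);R=R or R0
    rv=(R0.inv()*R).as_rotvec()
    print('t %.2f'%o['clock'],'pos',o['eef_pos'],'rv',rv,'d',R0.inv().apply(np.array(target)-o['eef_pos']),'F',o['ft_force'],'w %.4f'%o['grip_width'],'q',o['joint_pos'])
def shot(name,save):
    from workcell import imaging
    c=imaging.calibration(name);p,d=imaging.camera(name)
    np.savez(save+'.npz',p=p,d=d,**c);cv2.imwrite(f'pics/{save}.png',p[:,:,::-1])
    return cloud(p,d,**c),p,c
def pix(X,c):
    q=c['mtx']@(c['R']@np.array(X)+c['t']);return q[:2]/q[2]
def circ(W,s,lo,hi,r):
    "centre of the points in a height band within about r of seed"
    c=np.array(s,float)[:2];w=W.reshape(-1,3);w=w[(w[:,2]>lo)&(w[:,2]<hi)]
    for R in(.015+r,.008+r,.005+r,.004+r):
        q=w[np.linalg.norm(w[:,:2]-c,axis=1)<R]; c=(q[:,:2].min(0)+q[:,:2].max(0))/2
    print('circ',len(q),c,'mincirc',cv2.minEnclosingCircle(q[:,:2].astype(np.float32)),'z95 %.4f'%np.percentile(q[:,2],95))
    return c
```

Run:
```python
from h import *
f=np.load('wrist0.npz');C=-f['R'].T@f['t'];print('cam',C,'axis',f['R'][2])
from workcell import get_obs
o=get_obs();R=Ro.from_quat(o['tool_rot']);print('cam in tool',R.inv().apply(C-o['eef_pos']),'axis',R.inv().apply(f['R'][2]))
delta([.412,.2815,.17],rot([0,0,-1],[.411,.912,0]))
```

```text
cam [0.1383 0.4845 0.3725] axis [ 0.2623 -0.1192 -0.9576]
cam in tool [ 0.0732 -0.0013 -0.1771] axis [-0.2881  0.0007  0.9576]
t 0.15 pos [0.2054 0.4553 0.1954] rv [-0.0016 -0.     -0.0004] d [-0.2598 -0.0734  0.0255] F [-0.3712  0.389   0.7774] w 0.0858 q [1.147  0.2412 0.0041 1.3352 0.     1.5708]
```

The manual's scale: shifts go in units of 100 mm and turns go in units of 0.2 rad. Converting my numbers, -0.26 m is -2.6, -0.0735 m is -0.735.

>>> {"api": "jog_arm", "payload": {
  "ticks": [
    [[0, 0, 0, -2.6, -0.735, 0.45, 0.06], [0, 0, 0, -2.6, -0.735, 0.45, 0.06], [0, 0, 0, -2.6, -0.735, 0.45, 0.06], [0, 0, 0, -2.6, -0.735, 0.45, 0.06], [0, 0, 0, -2.6, -0.735, 0.45, 0.06], [0, 0, 0, -2.6, -0.735, 0.45, 0.06], [0, 0, 0, -2.6, -0.735, 0.45, 0.06]]
  ]
}}

```text
clock: 1.02
eef_pos: [0.4118, 0.2822, 0.151]
tool_rot: [0.21, 0.978, -0.0, -0.0]
ft_force: [-0.9, 0.4, -0.6]
grip_width: 0.0599
grasp_force: 0.0
```

Run:
```python
from h import *
delta([.412,.2815,.0035],rot([0,0,-1],[.411,.912,0]))
W,p,c=shot('wrist','w1')
for a in((.010,.018,.0205),(.0025,.0075,.034)): circ(W,(.412,.2815),*a)
print(pix([.412,.2815,.014],c))
```

```text
t 1.02 pos [0.4118 0.2822 0.151 ] rv [-0.0003 -0.0007 -0.    ] d [-0.0006 -0.0005  0.1475] F [-0.9184  0.3646 -0.5696] w 0.0599 q [ 0.6004  0.264  -0.0836  1.2238  0.0004  1.0239]
circ 513 [0.4137 0.28  ] mincirc ((0.4137451648712158, 0.279903769493103), 0.02065255306661129) z95 0.0141
circ 1982 [0.4136 0.2799] mincirc ((0.41379040479660034, 0.27999967336654663), 0.03409705311059952) z95 0.0054
[258.0716 168.8159]
```

View pics/w1.png

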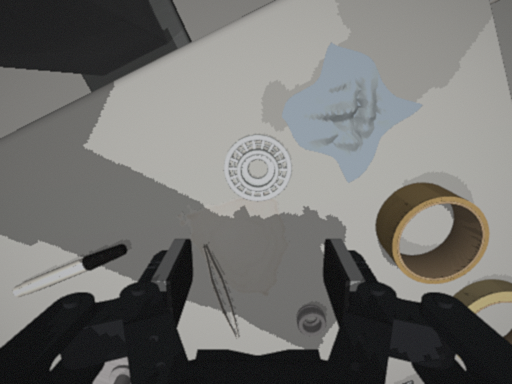

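Wrist view: the plate is at pixel (258,168), clear of the tape, forceps and cloth. The lock collar is at (312,318).

To row units: 0.1475 m is 1.475, -0.0027 m is -0.027.

>>> {"api": "jog_arm", "payload": {
  "ticks": [
    [[0, 0, 0, -0.027, -0.013, 0.6, 0.06], [0, 0, 0, -0.027, -0.013, 1.2, 0.06], [0, 0, 0, -0.027, -0.013, 1.38, 0.06], [0, 0, 0, -0.027, -0.013, 1.475, 0.06], [0, 0, 0, -0.027, -0.013, 1.475, 0.06], [0, 0, 0, -0.027, -0.013, 1.475, 0.03], [0, 0, 0, -0.027, -0.013, 1.475, 0.03], [0, 0, 0, -0.027, -0.013, 1.475, 0.03]]
  ]
}}

```text
clock: 2.08
eef_pos: [0.4148, 0.2798, 0.0043]
tool_rot: [0.21, 0.978, 0.001, 0.001]
ft_force: [0.8, -0.7, -0.2]
grip_width: 0.0298
grasp_force: 0.0
```

Run:
```python
from h import *
W,_=load('w1.npz')
circ(W,(.5975,.2645),.012,.019,.016)
delta([.4137,.2799,.0035])
```

```text
circ 359 [0.5986 0.2627] mincirc ((0.5985319018363953, 0.2632747292518616), 0.016831301152706146) z95 0.0157
t 2.08 pos [0.4148 0.2798 0.0043] rv [0. 0. 0.] d [ 0.0011 -0.0004  0.0008] F [ 0.7536 -0.6602 -0.2489] w 0.0298 q [ 0.5935  0.4112 -0.2967  0.8614 -0.      1.0174]
```

Run:
```python
from h import *
W,p,c=shot('wrist','w2'); W2,p2,c2=shot('side','d2')
a=cv2.resize(p[100:350,150:370],(440,500),interpolation=cv2.INTER_CUBIC)
u,v=pix([.4137,.2799,.01],c2).astype(int)
b=cv2.resize(p2[v-40:v+40,u-28:u+28],(350,500),interpolation=cv2.INTER_CUBIC)
cv2.imwrite('pics/c2.png',np.hstack([a,b])[:,:,::-1])
for s in((.010,.018,.0205),(.0025,.0075,.034)): circ(W,(.4137,.28),*s)
```

```text
circ 1578 [0.4138 0.2797] mincirc ((0.4138045012950897, 0.2796027660369873), 0.020786095410585403) z95 0.0138
circ 5179 [0.4139 0.2797] mincirc ((0.41402387619018555, 0.27981048822402954), 0.034239400178194046) z95 0.0054
```

View pics/c2.png

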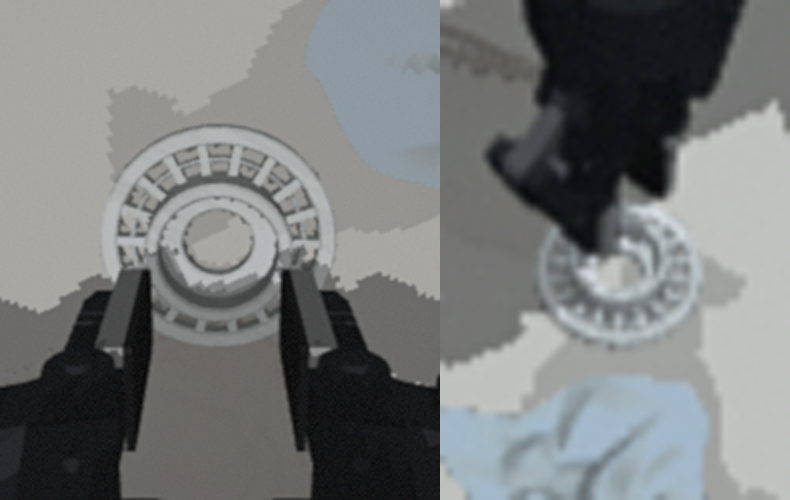

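The fingers passed above the hub, which is untouched. I'll measure where the tips stand from the wrist depth.

Run:
```python
from h import *
from workcell import get_obs
o=get_obs()
def tips(W,pos,R):
    T=R.inv().apply(W.reshape(-1,3)-pos); T=T[~np.isnan(T[:,0])]
    for s in(1,-1):
        q=T[(np.abs(T[:,0])<.016)&(s*T[:,1]>.008)&(s*T[:,1]<.06)&(T[:,2]<.012+0)&(T[:,2]>-.05)]
        print(s,len(q)); 
        for lo in range(-40,12,4):
            k=q[(q[:,2]*1e3>=lo)&(q[:,2]*1e3<lo+4)]
            if len(k)>3: print(lo,len(k),'x',k[:,0].min(),k[:,0].max(),'|y|',np.abs(k[:,1]).min(),np.abs(k[:,1]).max())
W,_=load('w2.npz');tips(W,o['eef_pos'],Ro.from_quat(o['tool_rot']))
```

```text
1 4722
-40 49 x -0.00907010332678115 0.010492823117143732 |y| 0.013935996230244366 0.020760097875177366
-36 7 x -0.008742030709144451 0.007809251969750861 |y| 0.014041491483719663 0.014192317960690455
-12 391 x -0.015889370556366546 0.015960580520790704 |y| 0.008265058127902005 0.02019053978701548
-8 118 x -0.014778751524332067 0.015885948226131978 |y| 0.008365599284590991 0.020296298999366174
-4 583 x -0.013606043251965034 0.015971636316679253 |y| 0.008032193881444815 0.033031314580319965
0 707 x -0.01561053870003369 0.01595621060924766 |y| 0.008091293654891718 0.059372384206537426
4 2506 x -0.015998925142351583 0.015992284497406306 |y| 0.008165020432151542 0.05997250149419782
-1 4764
-40 52 x -0.010472813080791635 0.010645579509498555 |y| 0.015853008351454766 0.022495871025145567
-36 8 x -0.00981564456877376 0.008028852557152175 |y| 0.015868916954171086 0.016031953801388606
-12 416 x -0.015950902811388584 0.015998530792858186 |y| 0.00808205966388042 0.020415916087191007
-8 114 x -0.01442416308566737 0.015784133056451388 |y| 0.008048555740359838 0.02024269131420414
-4 617 x -0.014650087390330553 0.015985479374101955 |y| 0.008051428155129789 0.03373281288524835
0 688 x -0.01587070222329739 0.01597247164746182 |y| 0.008124204459784437 0.059633610800003255
4 2497 x -0.015987159709720034 0.01598844446774363 |y| 0.008112086094791155 0.05997822573849504
```

>>> {"api": "jog_arm", "payload": {
  "ticks": [
    [[0, 0, 0, 0.01, 0, 0, 0.06], [0, 0, 0, 0.01, 0, 0, 0.06], [0, 0, 0, 0.01, 0, 0.065, 0.05], [0, 0, 0, 0.01, 0, 0.065, 0.045], [0, 0, 0, 0.01, 0, 0.065, 0.03], [0, 0, 0, 0.01, 0, 0.065, 0.03], [0, 0, 0, 0.01, 0, 0.065, 0.03]]
  ]
}}

```text
clock: 3.05
eef_pos: [0.4135, 0.28, -0.0028]
tool_rot: [0.21, 0.978, 0.0, 0.0]
ft_force: [0.6, 0.3, 0.3]
grip_width: 0.0301
grasp_force: 0.0
```

Run:
```python
from h import *
from workcell import get_obs
o=get_obs();R=Ro.from_quat(o['tool_rot'])
W,p,c=shot('wrist','w3')
for s in((.010,.018,.0205),(.0025,.0075,.034)): circ(W,(.4137,.28),*s)
im=p.copy()
for z in(0,-.01,-.02,-.03,-.04):
  for y in(-.015,.015):
    for x in(-.011,.011):
      u,v=pix(o['eef_pos']+R.apply([x,y,z]),c); cv2.circle(im,(int(round(u)),int(round(v))),1,(255,0,0) if x<0 else (255,255,0),-1)
cv2.imwrite('pics/c3.png',cv2.resize(im[100:350,130:390],(780,750)[:2],interpolation=cv2.INTER_NEAREST)[:600,:,::-1])
g=W[200:330:6,225];print(np.c_[np.arange(200,330,6),R.inv().apply(g-o['eef_pos'])])
```

```text
circ 1562 [0.4137 0.2797] mincirc ((0.4137377142906189, 0.27970707416534424), 0.02103605680167675) z95 0.0138
circ 5311 [0.4138 0.2798] mincirc ((0.4139350950717926, 0.2800242006778717), 0.034253764897584915) z95 0.0054
[[200.       0.0157  -0.0187  -0.0059]
 [206.       0.0108  -0.0192  -0.0017]
 [212.       0.0078  -0.0192  -0.0033]
 [218.       0.009   -0.018   -0.0153]
 [224.       0.0054  -0.0182  -0.0147]
 [230.       0.0024  -0.0182  -0.0156]
 [236.       0.0081  -0.0162  -0.0355]
 [242.       0.0055  -0.0162  -0.0364]
 [248.       0.0027  -0.0162  -0.037 ]
 [254.       0.0006  -0.0161  -0.0387]
 [260.      -0.0023  -0.0162  -0.0391]
 [266.      -0.0048  -0.0161  -0.0401]
 [272.      -0.0074  -0.0161  -0.041 ]
 [278.      -0.0108  -0.0163  -0.0405]
 [284.      -0.0389  -0.0207  -0.0016]
 [290.      -0.0418  -0.0206  -0.0034]
 [296.      -0.0465  -0.0208  -0.0026]
 [302.      -0.0504  -0.0209  -0.003 ]
 [308.      -0.0556  -0.0211  -0.0018]
 [314.      -0.0603  -0.0213  -0.0012]
 [320.      -0.0637  -0.0213  -0.0025]
 [326.      -0.0679  -0.0214  -0.0028]]
```

View pics/c3.png

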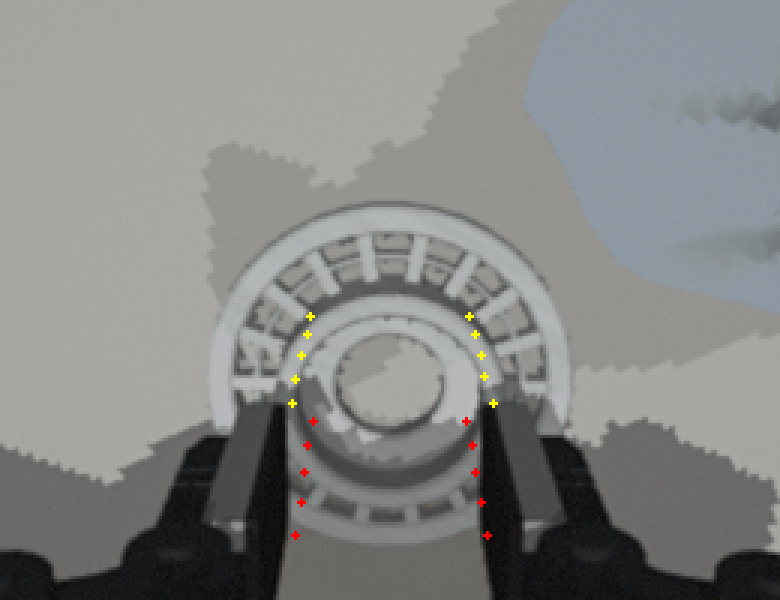

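Run:
```python
from h import *
from workcell import get_obs
o=get_obs();R=Ro.from_quat(o['tool_rot'])
for n in('side','scene'):
    W,p,c=shot(n,n+'3')
    T=R.inv().apply(W.reshape(-1,3)-o['eef_pos']);col=p.reshape(-1,3).max(1)
    m=(np.abs(T[:,0])<.02)&(np.abs(T[:,1])<.06)&(col<75)&(T[:,2]>-.09)&(T[:,2]<-.004)
    for lo in range(-90,-4,6):
        k=T[m&(T[:,2]*1e3>=lo)&(T[:,2]*1e3<lo+6)]
        if len(k): print(n,lo,len(k),'x',k[:,0].min(),k[:,0].max(),'y',k[:,1].min(),k[:,1].max())
```

```text
side -90 50 x -0.008388952822983603 0.014930108253652213 y -0.049998441717837086 0.04923055415242512
side -84 22 x -0.00761217803357288 0.014452716023024451 y -0.025051065169006466 0.0294614585862076
side -78 8 x 0.0004508905772621428 0.011692862860711202 y -0.019425044398853397 0.02889042930713447
side -72 16 x -0.0018845887945894086 0.012078187323250496 y -0.015504235780754171 0.028695854580635363
side -66 10 x 0.0018137574576669302 0.011474058845273763 y -0.016205325358165993 0.03063688592228076
side -60 17 x -0.0026815923284744746 0.012064200360917054 y -0.016147960814524222 0.030379650867412476
side -54 10 x -0.004245417859221362 0.008925075703377389 y -0.015049857676178838 0.02998981017733933
side -48 17 x -0.00642628370519728 0.012034310847465797 y -0.016067894619379505 0.029052357380294068
side -42 7 x -0.0064227703237523595 0.006063945990044664 y -0.01572024135731124 0.02239340588930972
scene -90 16 x -0.011533278866028614 0.011437902393638495 y -0.049017880135377494 0.0349498128740759
scene -84 12 x -0.011674124274394961 0.006885256896090175 y -0.044021853050667636 0.03988260172543729
scene -78 10 x -0.008800100290673112 0.012108082759311757 y -0.03176422602786423 0.022168573486065244
scene -72 12 x -0.009133159243176056 0.00522480146432558 y -0.02831710269524726 0.015150911209193445
scene -66 10 x -0.008556268139547392 0.004972004464321149 y -0.030715675875034185 0.016317578949506
scene -60 11 x -0.007802372529620863 0.004669472435050703 y -0.031955729756642154 0.020000107424516817
scene -54 10 x -0.008256619606148983 0.005525116697211327 y -0.03137023616383604 0.017380367331099864
scene -48 11 x -0.009027079990514374 0.005556139113300302 y -0.03273144141232035 0.0181402179350173
scene -42 4 x -0.007442008509845282 -0.0008010084620036589 y -0.027208021780459134 0.018622805265583662
```

The fingertips really sit about 37 mm behind the reported TCP at this opening, and three cameras agree. I'll work from that measured offset and descend gently while watching the force.

To row units: 0.024 m is 0.24, 0.02 m is 0.2.

>>> {"api": "jog_arm", "payload": {
  "ticks": [
    [[0, 0, 0, 0, 0, 0, 0.06], [0, 0, 0, 0, 0, 0, 0.06], [0, 0, 0, 0, 0, 0.1, 0.052], [0, 0, 0, 0, 0, 0.2, 0.052], [0, 0, 0, 0, 0, 0.24, 0.052], [0, 0, 0, 0, 0, 0.24, 0.052]]
  ]
}}

```text
clock: 3.95
eef_pos: [0.4129, 0.2796, -0.0276]
tool_rot: [0.21, 0.978, -0.001, -0.001]
ft_force: [-0.2, -0.3, 0.2]
grip_width: 0.0521
grasp_force: 0.0
```

Run:
```python
from h import *
from workcell import get_obs
o=get_obs();R=Ro.from_quat(o['tool_rot'])
W,p,c=shot('side','d4')
T=R.inv().apply(W.reshape(-1,3)-o['eef_pos']);col=p.reshape(-1,3).max(1)
m=(np.abs(T[:,0])<.02)&(np.abs(T[:,1])<.06)&(col<75)&(T[:,2]>-.09)&(T[:,2]<-.004)
print(np.sort(T[m][:,2])[-12:])
```

```text
[-0.0448 -0.0437 -0.0437 -0.0429 -0.0425 -0.0421 -0.0414 -0.0409 -0.0406
 -0.0402 -0.04   -0.035 ]
```

To row units: 0.003 m is 0.03.

>>> {"api": "jog_arm", "payload": {
  "ticks": [
    [[0, 0, 0, 0, 0, 0.03, 0.052], [0, 0, 0, 0, 0, 0.03, 0.03], [0, 0, 0, 0, 0, 0.03, 0.03], [0, 0, 0, 0, 0, 0.03, 0.03], [0, 0, 0, 0, 0, 0.03, 0.03]]
  ]
}}

```text
clock: 4.62
eef_pos: [0.4137, 0.2803, -0.0293]
tool_rot: [0.21, 0.978, 0.0, 0.0]
ft_force: [-0.5, 0.4, 6.7]
grip_width: 0.0396
grasp_force: 60.1
```

To row units: -0.308 m is -3.08, -0.129 m is -1.29.

>>> {"api": "jog_arm", "payload": {
  "ticks": [
    [[0, 0, 0, 0, 0, -0.5, 0.03], [0, 0, 0, 0, 0, -1, 0.03], [0, 0, 0, -3.08, -1.57, -1.29, 0.03], [0, 0, 0, -3.08, -1.57, -1.29, 0.03], [0, 0, 0, -3.08, -1.57, -1.29, 0.03], [0, 0, 0, -3.08, -1.57, -1.29, 0.03], [0, 0, 0, -3.08, -1.57, -1.29, 0.03], [0, 0, 0, -3.08, -1.57, -1.29, 0.03], [0, 0, 0, -3.08, -1.57, -1.29, 0.03], [0, 0, 0, -3.08, -1.57, -1.29, 0.03]]
  ]
}}

```text
clock: 5.88
eef_pos: [0.6285, 0.0104, 0.098]
tool_rot: [0.21, 0.978, -0.0, -0.001]
ft_force: [-1.0, 0.8, -1.9]
grip_width: 0.039
grasp_force: 61.0
```

Run:
```python
from h import *
delta([.577,.033,.10])
W,p,c=shot('wrist','w5')
circ(W,(.577,.033),.078,.092,.0055);circ(W,(.577,.033),.0165,.0205,.047);circ(W,(.577,.033),.05,.064,.0087)
w=W.reshape(-1,3);q=w[(np.linalg.norm(w[:,:2]-[.63,.01],axis=1)<.05)&(w[:,2]>.10)&(w[:,2]<.16)]
for lo in np.arange(.1,.16,.005):
    k=q[(q[:,2]>=lo)&(q[:,2]<lo+.005)]
    if len(k)>20: print(round(lo,3),len(k),k[:,:2].min(0),k[:,:2].max(0))
```

```text
t 5.88 pos [0.6285 0.0104 0.098 ] rv [0. 0. 0.] d [ 0.0563 -0.0006 -0.0019] F [-0.9588  0.8055 -1.8903] w 0.0390 q [0.0163 0.5505 0.2104 1.2331 0.0003 0.4403]
circ 423 [0.5788 0.0312] mincirc ((0.5789715051651001, 0.03121623583137989), 0.008906615898013115) z95 0.0865
circ 2377 [0.5789 0.0314] mincirc ((0.5807960033416748, 0.03202325478196144), 0.04897540062665939) z95 0.0189
circ 20 [0.5742 0.0347] mincirc ((0.5743277668952942, 0.034746259450912476), 0.006536913104355335) z95 0.0620
0.125 1384 [ 0.5945 -0.022 ] [0.6624 0.0429]
0.13 6165 [ 0.5945 -0.0221] [0.6623 0.0429]
0.135 1906 [ 0.6076 -0.0137] [0.6492 0.0376]
0.14 1284 [ 0.6076 -0.0187] [0.6482 0.0421]
0.145 469 [ 0.6072 -0.0184] [0.6466 0.0423]
0.15 531 [ 0.6076 -0.0185] [0.6465 0.0423]
0.155 555 [ 0.6075 -0.0186] [0.6465 0.0422]
```

View pics/w5.png

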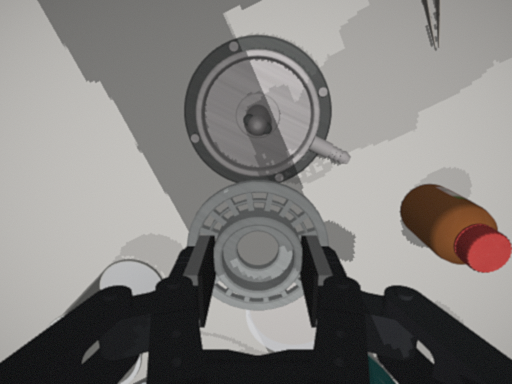

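Wrist view: the rod tip is at (258,118), the hose at (345,155), and the plate is centred in the grip at (258,250). Now over the rod and down.

The manual's scale: shifts go in units of 100 mm and turns go in units of 0.2 rad. Converting my numbers, 0.0539 m is 0.539, -0.0015 m is -0.015.

>>> {"api": "jog_arm", "payload": {
  "ticks": [
    [[0, 0, 0, 0.539, -0.015, 0, 0.03], [0, 0, 0, 0.539, -0.015, 0, 0.03], [0, 0, 0, 0.539, -0.015, 0.3, 0.03], [0, 0, 0, 0.539, -0.015, 0.5, 0.03], [0, 0, 0, 0.539, -0.015, 0.7, 0.03], [0, 0, 0, 0.539, -0.015, 0.7, 0.03]]
  ]
}}

```text
clock: 6.68
eef_pos: [0.5783, 0.0319, 0.0278]
tool_rot: [0.21, 0.978, -0.0, -0.002]
ft_force: [0.1, 0.9, -1.3]
grip_width: 0.0394
grasp_force: 61.0
```

```bash
python3 -c "
from h import *
delta([.5788,.0312,-.0133],rot([0,0,-1],[.411,.912,0]))"
```

```text
t 6.67 pos [0.5783 0.0319 0.0278] rv [-0.0014 -0.0028  0.0012] d [-0.0008 -0.0004  0.0411] F [ 0.1202  0.9161 -1.2813] w 0.0394 q [ 0.055   0.5191 -0.0408  1.0141  0.      0.4772]
```

To row units: 0.042 m is 0.42, 0.041 m is 0.41.

>>> {"api": "jog_arm", "payload": {
  "ticks": [
    [[0, 0, 0, 0, 0, 0.15, 0.03], [0, 0, 0, 0, 0, 0.3, 0.03], [0, 0, 0, 0, 0, 0.38, 0.03], [0, 0, 0, 0, 0, 0.41, 0.03], [0, 0, 0, 0, 0, 0.42, 0.03], [0, 0, 0, 0, 0, 0.42, 0.03]]
  ]
}}

```text
clock: 7.42
eef_pos: [0.5797, 0.0311, -0.0128]
tool_rot: [0.21, 0.978, 0.0, -0.0]
ft_force: [-1.8, 0.4, -2.3]
grip_width: 0.0394
grasp_force: 60.9
```

>>> {"api": "jog_arm", "payload": {
  "ticks": [
    [[0, 0, 0, 0, 0, 0.015, 0.03], [0, 0, 0, 0, 0, 0.015, 0.03], [0, 0, 0, 0, 0, 0.015, 0.056], [0, 0, 0, 0, 0, 0.005, 0.056], [0, 0, 0, 0, 0, -0.3, 0.056], [0, 0, 0, 0, 0, -0.9, 0.056], [0, 0, 0, 0, 0, -1.4, 0.056], [0, 0, 0, 0, 0, -1.4, 0.056]]
  ]
}}

```text
clock: 8.43
eef_pos: [0.5842, 0.031, 0.1328]
tool_rot: [0.21, 0.978, 0.001, 0.006]
ft_force: [0.4, 0.1, -1.1]
grip_width: 0.0561
grasp_force: 0.0
```

Run:
```python
from h import *
delta([.418,-.224,.13],rot([0,0,-1],[.411,.912,0]))
W,p,c=shot('wrist','w6')
circ(W,(.579,.0315),.027,.033,.0205);circ(W,(.579,.0315),.0195,.0235,.034)
w=W.reshape(-1,3);d=np.linalg.norm(w[:,:2]-[.579,.0315],axis=1)
for a,b in((.0175,.0205),(.029,.0335)):
    q=w[(d>a)&(d<b)&(w[:,2]<.05)]; A=np.c_[q[:,:2]-[.579,.0315],np.ones(len(q))]
    k=np.linalg.lstsq(A,q[:,2],rcond=None)[0];print('plane tilt',k,np.median(q[:,2]))
```

```text
t 8.43 pos [0.5842 0.031  0.1328] rv [ 0.0051  0.0107 -0.0006] d [ 0.0466 -0.3008  0.0008] F [ 0.3635  0.0943 -1.0974] w 0.0561 q [ 0.0532  0.4306  0.1092  1.2375 -0.0004  0.4772]
circ 568 [0.5793 0.0303] mincirc ((0.5795962810516357, 0.03000597655773163), 0.02070537395775318) z95 0.0303
circ 1602 [0.5793 0.0303] mincirc ((0.5794545412063599, 0.030310334637761116), 0.03389769420027733) z95 0.0214
plane tilt [ 0.1419 -0.1536  0.026 ] 0.02834883646390426
plane tilt [-0.0052  0.0016  0.0182] 0.019666469297173625
```

The plate is home: hub top at 30.3 mm, disc level. On to the cartridge: tilt, lay it on its side, regrasp, and tilt again.

To row units: 0.0466 m is 0.466, -0.3 m is -3, -1.5 rad is -7.5.

>>> {"api": "jog_arm", "payload": {
  "ticks": [
    [[0, 0, -0.95, 0.466, -3, 0, 0.056], [0, 0, -1.85, 0.466, -3, 0, 0.056], [0, 0, -2.8, 0.466, -3, 0, 0.056], [0, 0, -3.75, 0.466, -3, 0, 0.056], [0, 0, -4.7, 0.466, -3, 0, 0.056], [0, 0, -5.6, 0.466, -3, 0, 0.056], [0, 0, -6.55, 0.466, -3, 0, 0.056], [0, 0, -7.5, 0.466, -3, 0, 0.056], [0, 0, -7.5, 0.466, -3, 0, 0.056]]
  ]
}}

```text
clock: 9.6
eef_pos: [0.4128, -0.2231, 0.1253]
tool_rot: [-0.514, 0.858, 0.001, -0.001]
ft_force: [-0.1, 0.3, -1.3]
grip_width: 0.056
grasp_force: 0.0
```

Run:
```python
from h import *
delta([.418,-.224,.13])
W,p,c=shot('wrist','w7')
circ(W,(.418,-.224),.036,.044,.0135)
cc=circ(W,(.418,-.224),.0285,.0345,.019)
w=W.reshape(-1,3);q=w[(np.linalg.norm(w[:,:2]-cc,axis=1)<.022)&(w[:,2]>.0285)&(w[:,2]<.0345)]
h=cv2.convexHull(((q[:,:2]-cc)*1e3).astype(np.float32))
al=np.radians(np.arange(0,45,1.));P=h[:,0]
# orientation: minimise area of circumscribed octagon over angle
best=min(al,key=lambda a:sum((P@[np.cos(a+k*np.pi/4),np.sin(a+k*np.pi/4)]).max() for k in range(8)))
print('flat normal az',np.degrees(best),'mod45',[(P@[np.cos(best+k*np.pi/4),np.sin(best+k*np.pi/4)]).max().round(1) for k in range(8)])
print([ (int(np.degrees(a)),round(sum((P@[np.cos(a+k*np.pi/4),np.sin(a+k*np.pi/4)]).max() for k in range(8))/8,2)) for a in al[::4]])
```

```text
t 9.60 pos [ 0.4128 -0.2231  0.1253] rv [0. 0. 0.] d [-0.0016 -0.0051 -0.0047] F [-0.0579  0.3148 -1.3075] w 0.0560 q [-0.4953  0.2278 -0.2019  1.1442 -0.0002 -1.574 ]
circ 387 [ 0.4197 -0.2263] mincirc ((0.41937580704689026, -0.22623808681964874), 0.013985938392579556) z95 0.0402
circ 662 [ 0.4195 -0.2263] mincirc ((0.4195665419101715, -0.2261936366558075), 0.019390134140849113) z95 0.0327
flat normal az 44.0 mod45 [np.float64(18.2), np.float64(18.0), np.float64(18.1), np.float64(18.0), np.float64(18.1), np.float64(17.9), np.float64(17.9), np.float64(17.9)]
[(0, np.float64(18.06)), (4, np.float64(18.33)), (8, np.float64(18.6)), (12, np.float64(18.8)), (16, np.float64(18.92)), (20, np.float64(19.01)), (24, np.float64(19.01)), (28, np.float64(18.94)), (32, np.float64(18.79)), (36, np.float64(18.56)), (40, np.float64(18.26)), (44, np.float64(18.01))]
```

```bash
python3 -c "
from h import *
delta([.4196,-.1945,.0508],rot([0.012,-.707,-.707],[-1,.0175,0]))"
```

```text
t 9.65 pos [ 0.4128 -0.223   0.1254] rv [ 0.2115  0.7655 -0.457 ] d [-0.0283  0.0072  0.0746] F [-0.66    0.383  -0.1687] w 0.0560 q [-0.4951  0.2278 -0.2019  1.1442 -0.0002 -1.575 ]
```

To row units: 0.0746 m is 0.746, 0.05 m is 0.5, 0.7655 rad is 3.8275.

>>> {"api": "jog_arm", "payload": {
  "ticks": [
    [[0.2, 0.75, -0.45, -0.28, 0.07, 0.2, 0.056], [0.425, 1.5, -0.9, -0.28, 0.07, 0.5, 0.056], [0.635, 2.3, -1.35, -0.28, 0.07, 0.746, 0.056], [0.85, 3.05, -1.83, -0.28, 0.07, 0.746, 0.056], [1.0575, 3.8275, -2.285, -0.28, 0.07, 0.746, 0.056], [1.0575, 3.8275, -2.285, -0.28, 0.07, 0.746, 0.056], [1.0575, 3.8275, -2.285, -0.28, 0.07, 0.746, 0.056]]
  ]
}}

```text
clock: 10.52
eef_pos: [0.4212, -0.1954, 0.0522]
tool_rot: [-0.649, 0.658, -0.277, -0.265]
ft_force: [-0.1, -0.1, -0.3]
grip_width: 0.056
grasp_force: 0.0
```

```bash
python3 -c "
from h import *
R=rot([-.0124,-.707,-.707],[-1,.0175,0]);G=np.array([.4196,-.2263,.019]);z=R.apply([0,0,1])
delta(G+.045*z,R)"
```

```text
t 10.53 pos [ 0.4212 -0.1954  0.0522] rv [-0.0232  0.0001 -0.0057] d [-0.0016  0.0031  0.0903] F [-0.1206 -0.1231 -0.2868] w 0.0560 q [ 0.1053  0.3829 -0.5333  0.7443 -0.7816 -1.4149]
```

>>> {"api": "jog_arm", "payload": {
  "ticks": [
    [[-0.115, 0, -0.03, -0.016, 0.031, 0.3, 0.056], [-0.115, 0, -0.03, -0.016, 0.031, 0.6, 0.056], [-0.115, 0, -0.03, -0.016, 0.031, 0.8, 0.056], [-0.115, 0, -0.03, -0.016, 0.031, 0.9, 0.056], [-0.115, 0, -0.03, -0.016, 0.031, 0.9, 0.056], [-0.115, 0, -0.03, -0.016, 0.031, 0.9, 0.03], [-0.115, 0, -0.03, -0.016, 0.031, 0.9, 0.03], [-0.115, 0, -0.03, -0.016, 0.031, 0.9, 0.03], [-0.115, 0, -0.03, -0.016, 0.031, 0.9, 0.03]]
  ]
}}

```text
clock: 11.65
eef_pos: [0.4199, -0.2584, -0.0111]
tool_rot: [-0.647, 0.658, -0.27, -0.273]
ft_force: [0.3, -1.4, 5.3]
grip_width: 0.0343
grasp_force: 59.7
```

```bash
python3 -c "
from h import *
R=rot([.0124,.707,-.707],[-1,.0175,0])
delta([.48,-.06,.07],R)"
```

```text
t 11.65 pos [ 0.4199 -0.2584 -0.0111] rv [-0.0014 -1.5742  0.0019] d [-0.0829 -0.0571 -0.1985] F [ 0.2534 -1.3536  5.3032] w 0.0343 q [-0.0427  0.4986 -0.6005  0.4433 -0.7883 -1.6089]
```

>>> {"api": "jog_arm", "payload": {
  "ticks": [
    [[0, 0, 0, 0.35, 0, -0.35, 0.03], [0, -0.9, 0, 0.5, 0, -0.7, 0.03], [0, -1.8, 0, 0.1, -0.2, -1.2, 0.03], [0, -2.7, 0, -0.4, -0.4, -1.6, 0.03], [0, -3.6, 0, -0.8, -0.56, -1.9, 0.03], [0, -4.5, 0, -1.04, -0.56, -2.195, 0.03], [0, -5.4, 0, -1.04, -0.56, -2.195, 0.03], [0, -6.3, 0, -1.04, -0.56, -2.195, 0.03], [0, -7.2, 0, -1.04, -0.56, -2.195, 0.03], [0, -7.87, 0, -1.04, -0.56, -2.195, 0.03]]
  ]
}}

```text
clock: 12.9
eef_pos: [0.479, -0.0304, 0.0689]
tool_rot: [-0.646, 0.658, 0.271, 0.275]
ft_force: [0.4, 0.2, -2.9]
grip_width: 0.034
grasp_force: 60.3
```

```bash
python3 -c "
from h import *
R=rot([.0124,.707,-.707],[-1,.0175,0])
delta([.48,-.03,-.0136],R)
W,p,c=shot('wrist','w8');cv2.imwrite('pics/x8.png',p)
S,p,c=shot('side','d8')
w=S.reshape(-1,3);q=w[(abs(w[:,0]-.48)<.03)&(abs(w[:,1]+.06)<.05)&(w[:,2]>.04)&(w[:,2]<.13)]
print(q.min(0),q.max(0))"
```

```text
t 12.90 pos [ 0.479  -0.0304  0.0689] rv [-0.0002  0.0074 -0.0002] d [ 0.0584 -0.001   0.0582] F [ 0.4093  0.159  -2.9338] w 0.0340 q [-0.5198  0.6185 -0.0778  1.3288  0.6744 -2.2346]
[ 0.4501 -0.1059  0.0797] [ 0.5081 -0.0367  0.13  ]
```

To row units: 0.0575 m is 0.575, 0.056 m is 0.56, 0.007 rad is 0.035.

>>> {"api": "jog_arm", "payload": {
  "ticks": [
    [[0, 0.035, 0, 0.25, 0, 0.25, 0.03], [0, 0.035, 0, 0.45, 0, 0.45, 0.03], [0, 0.035, 0, 0.53, 0, 0.53, 0.03], [0, 0.035, 0, 0.56, 0, 0.56, 0.03], [0, 0.035, 0, 0.575, 0, 0.575, 0.03], [0, 0.035, 0, 0.575, 0, 0.575, 0.03]]
  ]
}}

```text
clock: 13.75
eef_pos: [0.4793, -0.03, -0.0114]
tool_rot: [-0.649, 0.659, 0.266, 0.271]
ft_force: [0.9, -0.3, -1.4]
grip_width: 0.0341
grasp_force: 60.3
```

>>> {"api": "jog_arm", "payload": {
  "ticks": [
    [[0, 0, 0, 0.01, 0, 0.01, 0.03], [0, 0, 0, 0.017, 0, 0.017, 0.03], [0, 0, 0, 0.017, 0, 0.017, 0.03]]
  ]
}}

```text
clock: 14.12
eef_pos: [0.4787, -0.0299, -0.0145]
tool_rot: [-0.649, 0.659, 0.267, 0.271]
ft_force: [0.3, -0.2, -2.2]
grip_width: 0.0341
grasp_force: 60.3
```

>>> {"api": "jog_arm", "payload": {
  "ticks": [
    [[0, 0, 0, 0.01, 0, 0.01, 0.03], [0, 0, 0, 0.015, 0, 0.015, 0.03], [0, 0, 0, 0.015, 0, 0.015, 0.03]]
  ]
}}

```text
clock: 14.5
eef_pos: [0.4789, -0.0299, -0.0152]
tool_rot: [-0.648, 0.659, 0.267, 0.272]
ft_force: [-2.7, -1.8, 7.5]
grip_width: 0.0343
grasp_force: 61.1
```

```bash
python3 -c "
from h import *
S,p,c=shot('side','d9');W,p,c=shot('scene','e9')
for S in (S,W):
  w=S.reshape(-1,3);q=w[(abs(w[:,0]-.48)<.017)&(w[:,1]>-.115)&(w[:,1]<-.03)&(w[:,2]>.003)&(w[:,2]<.06)]
  for a in np.arange(-.115,-.03,.006):
    k=q[(q[:,1]>=a)&(q[:,1]<a+.006)]
    if len(k): print(round(a,3),len(k),k[:,0].min(),k[:,0].max(),k[:,2].max())
"
```

```text
-0.115 3 0.48378406622529174 0.49141635474895284 0.053664198693480616
-0.109 3 0.4677546956581649 0.4957432545179856 0.05928697498880913
-0.103 5 0.49177924153037716 0.4969749098183304 0.059954008657117905
-0.097 3 0.4929822514324301 0.49591223695816217 0.05826419785754893
-0.091 1 0.49486615204304074 0.49486615204304074 0.044830561767627515
-0.085 5 0.49612110803272413 0.4968691916776422 0.0578162817457112
-0.079 5 0.49093528089176297 0.49497759973156596 0.03925577537201556
-0.073 11 0.4644734143310077 0.49637903487295576 0.03832382956732972
-0.067 22 0.4633105043249098 0.49595664995046634 0.04227768914718662
-0.061 17 0.46450757764842726 0.49605042820085865 0.034947595547433194
-0.055 21 0.46325428046455097 0.495667739490918 0.035334732476361666
-0.049 22 0.4653688237950244 0.4963312700386532 0.03702632207232551
-0.043 56 0.4631124190094122 0.4959765826140895 0.03888815705994284
-0.037 3 0.47783078540376706 0.49125467681296714 0.03840229308694389
-0.097 2 0.4955039497843174 0.49662451338579516 0.03567725417925855
-0.091 3 0.49427633149577993 0.49482216146055513 0.03205657996172752
-0.085 17 0.46371133831531275 0.49412678057422377 0.02789614508281102
-0.079 28 0.4650758858918794 0.49506072083056557 0.029743269840720996
-0.073 19 0.46414549781639797 0.49541157602538827 0.029220200768482807
-0.067 7 0.47599423681531045 0.49435593391236576 0.020038365497078856
-0.061 4 0.47507552268215003 0.4846667923250539 0.011302175096351681
-0.055 3 0.48066006791950705 0.48750056250224877 0.011317388625853311
```

To row units: -0.09 m is -0.9, -0.07 m is -0.7, 0.8 rad is 4.

>>> {"api": "jog_arm", "payload": {
  "ticks": [
    [[0, 0, 0, 0, 0, 0, 0.056], [0, 0, 0, 0, 0, 0, 0.056], [0, 0, 0, 0, 0, -0.4, 0.056], [0, 0, 0, 0, 0, -0.9, 0.056], [0, 0.9, 0, -0.2, 0, -0.8, 0.056], [0, 1.8, 0, -0.5, 0, -0.7, 0.056], [0, 2.7, 0, -0.6, 0, -0.6, 0.056], [0, 3.6, 0, -0.6, 0, -0.5, 0.056], [0, 4, 0, -0.6, 0, -0.5, 0.056]]
  ]
}}

```text
clock: 15.72
eef_pos: [0.4786, -0.0201, 0.0617]
tool_rot: [-0.703, 0.711, -0.008, -0.007]
ft_force: [0.3, 0.2, 0.5]
grip_width: 0.0562
grasp_force: 0.0
```

Run:
```python
from h import *
R=rot([-.0124,-.707,-.707],[-1,.0175,0])
W,p,c=shot('wrist','w10')
w=W.reshape(-1,3);q=w[(abs(w[:,0]-.479)<.035)&(w[:,1]>-.13)&(w[:,1]<.0)&(w[:,2]>.006)&(w[:,2]<.045)]
for a in np.arange(-.13,.0,.004):
    k=q[(q[:,1]>=a)&(q[:,1]<a+.004)]
    if len(k)>5: print(round(a,3),len(k),k[:,0].min(),k[:,0].max(),k[:,2].max())
delta([.479,-.0232,.0498],R)
```

```text
-0.086 68 0.4674436757513097 0.4897609698802302 0.029695804081916934
-0.082 278 0.4646269833083637 0.4918073236592208 0.032660133370412854
-0.078 327 0.4612409948681371 0.4954258345381801 0.03554696940484197
-0.074 378 0.4603825528789721 0.4960986033070282 0.037515928618423414
-0.07 335 0.46042809628717557 0.49566287926014124 0.03693205670742101
-0.066 319 0.4620859953541062 0.49407961146155344 0.03520720675380658
-0.062 315 0.4620385693588585 0.49415440298799196 0.035836866875795854
-0.058 306 0.4619316759118972 0.494322641971622 0.03578028372818225
-0.054 341 0.46130799820318746 0.49598746516935865 0.03576507143096577
-0.05 346 0.4606525425391192 0.4964404849018852 0.03731471414736144
-0.046 295 0.4607557501847731 0.49646159646604504 0.03690324275120301
t 15.78 pos [ 0.4786 -0.0191  0.0615] rv [-0.0033  0.7635  0.0065] d [ 0.0039 -0.0004  0.0118] F [-0.1058  1.9247 -0.3199] w 0.0561 q [-0.0243  0.3049 -0.281   0.9841 -0.022  -1.5847]
```

>>> {"api": "jog_arm", "payload": {
  "ticks": [
    [[0, 0.95, 0, 0.06, 0, 0.118, 0.056], [0, 1.9, 0, 0.06, 0, 0.118, 0.056], [0, 2.85, 0, 0.06, 0, 0.118, 0.056], [-0.015, 3.8175, 0.0325, 0.06, 0, 0.118, 0.056], [-0.015, 3.8175, 0.0325, 0.06, 0, 0.118, 0.056], [-0.015, 3.8175, 0.0325, 0.26, 0, 0.318, 0.056], [-0.015, 3.8175, 0.0325, 0.48, 0, 0.538, 0.056], [-0.015, 3.8175, 0.0325, 0.6, 0, 0.658, 0.056]]
  ]
}}

```text
clock: 16.77
eef_pos: [0.4771, -0.0858, -0.0037]
tool_rot: [-0.645, 0.662, -0.265, -0.273]
ft_force: [1.0, -0.8, 0.4]
grip_width: 0.0562
grasp_force: 0.0
```

Run:
```python
from h import *
R=rot([-.0124,-.707,-.707],[-1,.0175,0]);z=R.apply([0,0,1])
delta(np.array([.4784,-.057,.018])+.045*z,R)
```

```text
t 16.77 pos [ 0.4771 -0.0858 -0.0037] rv [ 0.0068  0.0049 -0.0055] d [-0.0049 -0.0009  0.0093] F [ 0.9508 -0.8399  0.3729] w 0.0562 q [ 0.3055  0.6344 -0.2777  0.9715 -0.7277 -1.1196]
```

To row units: 0.009 m is 0.09, 0.005 m is 0.05.

>>> {"api": "jog_arm", "payload": {
  "ticks": [
    [[0, 0, 0, -0.03, -0.01, 0.05, 0.056], [0, 0, 0, -0.03, -0.01, 0.09, 0.056], [0, 0, 0, -0.03, -0.01, 0.09, 0.056]]
  ]
}}

```text
clock: 17.15
eef_pos: [0.4792, -0.0878, -0.0116]
tool_rot: [-0.646, 0.661, -0.267, -0.273]
ft_force: [0.0, 0.1, -0.6]
grip_width: 0.0558
grasp_force: 0.0
```

Run:
```python
from h import *
R=rot([-.0124,-.707,-.707],[-1,.0175,0]);z=R.apply([0,0,1])
delta(np.array([.4784,-.057,.018])+.045*z,R)
```

```text
t 17.15 pos [ 0.4792 -0.0878 -0.0116] rv [ 0.0038  0.0033 -0.0044] d [-0.0009  0.0013  0.0023] F [ 0.0128  0.0825 -0.5641] w 0.0558 q [ 0.3017  0.6476 -0.2816  0.9484 -0.7315 -1.1273]
```

To row units: -0.085 m is -0.85, 0.085 m is 0.85, -0.72 rad is -3.6.

>>> {"api": "jog_arm", "payload": {
  "ticks": [
    [[0, 0, 0, -0.01, 0.01, 0.015, 0.03], [0, 0, 0, -0.01, 0.01, 0.015, 0.03], [0, 0, 0, -0.01, 0.01, 0.015, 0.03], [0, 0, 0, -0.01, 0.01, 0.015, 0.03], [0, 0, 0, 0.3, 0.01, -0.3, 0.03], [0, -0.9, 0, 0.7, 0, -0.7, 0.03], [0, -1.8, 0, 0.85, 0, -0.85, 0.03], [0, -2.7, 0, 0.85, 0, -0.85, 0.03], [0, -3.6, 0, 0.85, 0, -0.85, 0.03]]
  ]
}}

```text
clock: 18.27
eef_pos: [0.4794, -0.0879, 0.1094]
tool_rot: [-0.699, 0.715, -0.021, -0.019]
ft_force: [-0.0, -0.7, -2.7]
grip_width: 0.0344
grasp_force: 60.0
```

Run:
```python
from h import *
R=rot([.707,0,-.707],[0,1,0])
delta([.50,.0,.12],R)
delta([.50,.0,.12],rot([.0124,.707,-.707],[-1,.0175,0]))
```

```text
t 18.27 pos [ 0.4794 -0.0879  0.1094] rv [ 0.5626 -0.6613  1.4836] d [-0.0876 -0.0187 -0.0155] F [-0.0169 -0.659  -2.6939] w 0.0344 q [-0.142   0.2646 -0.1989  1.0974 -0.0566 -1.6909]
t 18.27 pos [ 0.4794 -0.0879  0.1094] rv [-0.0046 -0.8428 -0.0034] d [-0.0876 -0.0187 -0.0155] F [-0.0169 -0.659  -2.6939] w 0.0344 q [-0.142   0.2646 -0.1989  1.0974 -0.0566 -1.6909]
```

To row units: -0.119 m is -1.19, -0.0526 m is -0.526, 1.4836 rad is 7.418.

>>> {"api": "jog_arm", "payload": {
  "ticks": [
    [[0.305, -0.36, 0.805, -0.3, -0.1, -0.2, 0.03], [0.61, -0.72, 1.61, -0.6, -0.2, -0.2, 0.03], [0.92, -1.08, 2.42, -0.9, -0.3, -0.2, 0.03], [1.225, -1.44, 3.225, -1.19, -0.4, -0.2, 0.03], [1.53, -1.8, 4.035, -1.19, -0.526, -0.2, 0.03], [1.835, -2.155, 4.84, -1.19, -0.526, -0.2, 0.03], [2.14, -2.515, 5.645, -1.19, -0.526, -0.2, 0.03], [2.45, -2.875, 6.45, -1.19, -0.526, -0.2, 0.03], [2.813, -3.3065, 7.418, -1.19, -0.526, -0.2, 0.03], [2.813, -3.3065, 7.418, -1.19, -0.526, -0.2, 0.03]]
  ]
}}

```text
clock: 19.52
eef_pos: [0.5304, 0.0307, 0.1172]
tool_rot: [-0.0, 0.926, -0.003, 0.378]
ft_force: [0.3, 0.5, -1.5]
grip_width: 0.0343
grasp_force: 60.2
```

Run:
```python
from h import *
R=rot([.707,0,-.707],[0,1,0])
delta([.532,.031,.13],R)
W,p,c=shot('wrist','w11'); S,p2,c2=shot('side','d11')
a=p; u,v=pix([.51,.031,.12],c2).astype(int)
b=cv2.resize(p2[v-60:v+60,u-45:u+45],(288,384),interpolation=cv2.INTER_CUBIC)
cv2.imwrite('pics/c11.png',np.hstack([a,b])[:,:,::-1])
for n,w in(('w',W.reshape(-1,3)),('s',S.reshape(-1,3))):
    q=w[(np.abs(w[:,1]-.031)<.035)&(w[:,0]>.46)&(w[:,0]<.54)&(w[:,2]>.1)&(w[:,2]<.175)]
    for lo in np.arange(.1,.175,.004):
        k=q[(q[:,2]>=lo)&(q[:,2]<lo+.004)]
        if len(k)>4: print(n,round(lo,3),len(k),k[:,:2].min(0),k[:,:2].max(0))
```

```text
t 19.52 pos [0.5304 0.0307 0.1172] rv [-0.0047 -0.0093  0.0028] d [-0.0101  0.0002 -0.008 ] F [ 0.3143  0.5481 -1.5151] w 0.0343 q [ 0.1099 -0.0511 -0.9521 -0.1029 -0.0817  0.0758]
w 0.12 38 [0.4861 0.0204] [0.4916 0.0398]
w 0.124 380 [0.4836 0.0162] [0.4963 0.0428]
w 0.128 164 [0.4805 0.0122] [0.4915 0.0468]
w 0.132 685 [0.4797 0.0116] [0.4921 0.0475]
w 0.136 976 [0.4793 0.0059] [0.4998 0.0532]
w 0.14 937 [0.481  0.0002] [0.5019 0.059 ]
w 0.144 1100 [ 0.4806 -0.0013] [0.5015 0.0604]
w 0.148 1222 [ 0.4794 -0.0012] [0.5024 0.0604]
w 0.152 1186 [ 0.4756 -0.0012] [0.5012 0.0602]
w 0.156 1492 [ 0.4715 -0.0012] [0.5107 0.0603]
w 0.16 2390 [ 0.464  -0.0007] [0.5171 0.0602]
w 0.164 1132 [ 0.4611 -0.004 ] [0.4973 0.0659]
w 0.168 1111 [ 0.46  -0.004] [0.4953 0.066 ]
w 0.172 409 [ 0.46  -0.004] [0.4906 0.066 ]
s 0.132 5 [0.4844 0.0437] [0.5134 0.05  ]
s 0.136 8 [0.4824 0.0391] [0.5092 0.0554]
s 0.148 11 [0.4934 0.0214] [0.5144 0.0644]
s 0.152 21 [0.4857 0.018 ] [0.5094 0.0657]
s 0.156 22 [0.4826 0.0062] [0.5137 0.0631]
s 0.16 40 [0.4825 0.0126] [0.5168 0.0642]
s 0.164 42 [0.4797 0.012 ] [0.5166 0.0637]
s 0.168 25 [ 0.4667 -0.003 ] [0.4956 0.0649]
s 0.172 10 [0.4813 0.0079] [0.4909 0.0605]
```

View pics/c11.png

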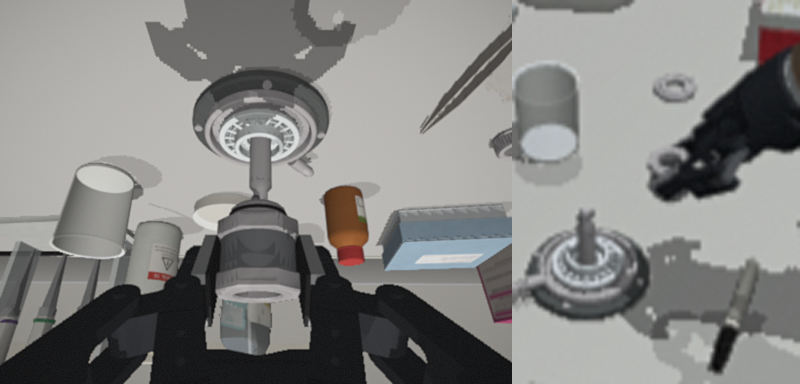

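Wrist view: the cartridge hangs nose down at (258,240) with the rod tip behind it at (262,195), the bottle at (345,215) and the beaker at (90,210). I'll check its tilt and the rod position in this same view.

Run:
```python
from h import *
W,p=load('w11.npz');w=W.reshape(-1,3)
q=w[(np.abs(w[:,1]-.0296)<.006)&(w[:,0]>.46)&(w[:,0]<.53)&(w[:,2]>.1)&(w[:,2]<.175)]
for lo in np.arange(.118,.172,.003):
    k=q[(q[:,2]>=lo)&(q[:,2]<lo+.003)]
    if len(k)>2: print(round(lo,3),len(k),k[:,0].min(),np.median(k[:,0]),k[:,0].max())
r=w[(np.linalg.norm(w[:,:2]-[.579,.031],axis=1)<.015)&(w[:,2]>.034)]
for lo in np.arange(.034,.09,.006):
    k=r[(r[:,2]>=lo)&(r[:,2]<lo+.006)]
    if len(k)>2: print('rod',round(lo,3),len(k),'x',k[:,0].min(),'y',k[:,1].min(),k[:,1].max(),(k[:,1].min()+k[:,1].max())/2)
```

```text
0.121 27 0.4860836927184776 0.487332048475853 0.48874190664486766
0.124 133 0.4848386245710804 0.4862013659280659 0.48824832567339127
0.127 115 0.483627573702185 0.4857003544116153 0.48803008540768955
0.13 100 0.47970425818813067 0.4812093355089503 0.48277505086719724
0.133 193 0.47974409469456053 0.4809897545835449 0.48265870976117287
0.136 220 0.4792503929079579 0.4811251785159329 0.4840486967524018
0.139 218 0.48053875603476565 0.48257239082953396 0.48467488794131897
0.142 199 0.4806204542211884 0.4826622321536367 0.4844608852642342
0.145 212 0.4809505446245721 0.4828075208582717 0.4848561314436732
0.148 220 0.4804142663118578 0.4828503398935066 0.4850169891750218
0.151 212 0.48113586436377653 0.4828644864031322 0.484627000387164
0.154 197 0.4797793106467738 0.4817489036223864 0.48431804120890665
0.157 310 0.47942428092192413 0.4815399421641373 0.5107446006557466
0.16 512 0.47940916948353157 0.48300886901684137 0.5171266882677158
0.163 138 0.48053120805159233 0.4854303119804947 0.5116534980612601
rod 0.034 127 x 0.5695495556285163 y 0.022812211458854113 0.03905033952661193 0.030931275492733022
rod 0.04 128 x 0.5691538405779715 y 0.022883635673117242 0.03894127075455823 0.030912453213837735
rod 0.046 137 x 0.5688318067769829 y 0.02299192868246737 0.039778882925994574 0.03138540580423097
rod 0.052 145 x 0.5685424957200073 y 0.022276074180041155 0.039681339403097 0.03097870679156908
rod 0.058 157 x 0.5688864887160805 y 0.022328232898943257 0.03955959357248204 0.030943913235712647
rod 0.064 192 x 0.5690245288938289 y 0.02240867901299021 0.03949631646694663 0.030952497739968422
rod 0.07 97 x 0.5722917509923541 y 0.02560566388512324 0.036301993599903735 0.030953828742513487
rod 0.076 56 x 0.570498106790639 y 0.024229561965404756 0.036221853203332585 0.03022570758436867
```

>>> {"api": "jog_arm", "payload": {
  "ticks": [
    [[0, 0, 0, -0.3, 0.01, 0.3, 0.03], [0, 0, 0, -0.57, 0.014, 0.558, 0.03], [0, 0, 0, -0.57, 0.014, 0.558, 0.03], [0, 0, 0, -0.57, 0.014, 0.558, 0.03], [0, 0, 0, -0.43, 0.014, 0.7, 0.03], [0, 0, 0, -0.36, 0.014, 0.773, 0.03], [0, 0, 0, -0.255, 0.014, 0.88, 0.03], [0, 0, 0, -0.255, 0.014, 0.88, 0.03]]
  ]
}}

```text
clock: 20.62
eef_pos: [0.6123, 0.0315, 0.074]
tool_rot: [-0.001, 0.925, -0.003, 0.379]
ft_force: [-0.3, 0.1, -1.3]
grip_width: 0.0343
grasp_force: 60.3
```

```bash
python3 -c "
from h import *
delta([.5304+.0797,.0321,.1172-.099])"
```

```text
t 20.62 pos [0.6123 0.0315 0.074 ] rv [0. 0. 0.] d [0.0406 0.001  0.0382] F [-0.3409  0.1086 -1.2646] w 0.0343 q [ 0.0881  0.2105 -0.8384 -0.2531 -0.0665  0.0591]
```

To row units: 0.036 m is 0.36, 0.0335 m is 0.335.

>>> {"api": "jog_arm", "payload": {
  "ticks": [
    [[0, 0, 0, 0.08, 0.01, 0.06, 0.03], [0, 0, 0, 0.15, 0.01, 0.125, 0.03], [0, 0, 0, 0.23, 0.01, 0.205, 0.03], [0, 0, 0, 0.3, 0.01, 0.275, 0.03], [0, 0, 0, 0.36, 0.01, 0.335, 0.03], [0, 0, 0, 0.36, 0.01, 0.335, 0.03]]
  ]
}}

```text
clock: 21.38
eef_pos: [0.6118, 0.0325, 0.0257]
tool_rot: [-0.001, 0.925, -0.003, 0.38]
ft_force: [-2.2, -0.4, -2.4]
grip_width: 0.0346
grasp_force: 60.4
```

```bash
python3 -c "
from h import *
delta([.5304+.0797,.0321,.1172-.099])"
```

```text
t 21.38 pos [0.6118 0.0325 0.0257] rv [0. 0. 0.] d [ 0.0065 -0.0003  0.0042] F [-2.1879 -0.3955 -2.3793] w 0.0346 q [ 0.0906  0.3434 -0.8878 -0.4379 -0.068   0.061 ]
```

To row units: 0.0075 m is 0.075, 0.007 m is 0.07.

>>> {"api": "jog_arm", "payload": {
  "ticks": [
    [[0, 0, 0, 0.03, 0, 0.02, 0.03], [0, 0, 0, 0.062, 0, 0.042, 0.03], [0, 0, 0, 0.07, 0, 0.052, 0.03], [0, 0, 0, 0.075, 0, 0.057, 0.03], [0, 0, 0, 0.075, 0, 0.057, 0.03]]
  ]
}}

```text
clock: 22.0
eef_pos: [0.6112, 0.0324, 0.0178]
tool_rot: [-0.001, 0.925, -0.003, 0.381]
ft_force: [-0.7, -0.4, -1.1]
grip_width: 0.0343
grasp_force: 60.4
```

To row units: 0.0013 m is 0.013, 0.0008 m is 0.008.

>>> {"api": "jog_arm", "payload": {
  "ticks": [
    [[0, 0, 0, 0.008, 0, 0.008, 0.03], [0, 0, 0, 0.013, 0, 0.013, 0.03], [0, 0, 0, 0.013, 0, 0.013, 0.03]]
  ]
}}

```text
clock: 22.38
eef_pos: [0.611, 0.0324, 0.0157]
tool_rot: [-0.001, 0.925, -0.003, 0.381]
ft_force: [0.1, 0.5, -1.2]
grip_width: 0.0341
grasp_force: 60.4
```

To row units: -0.12 m is -1.2, -0.08 m is -0.8.

>>> {"api": "jog_arm", "payload": {
  "ticks": [
    [[0, 0, 0, 0, 0, 0, 0.056], [0, 0, 0, 0, 0, 0, 0.056], [0, 0, 0, 0, 0, -0.3, 0.056], [0, 0, 0, 0, 0, -0.8, 0.056], [0, 0, 0, 0, 0, -1.2, 0.056], [0, 0, 0, 0, 0, -1.2, 0.056]]
  ]
}}

```text
clock: 23.12
eef_pos: [0.5267, 0.0331, 0.1041]
tool_rot: [-0.001, 0.923, -0.002, 0.384]
ft_force: [0.9, -0.5, 0.3]
grip_width: 0.0562
grasp_force: 0.0
```

Run:
```python
from h import *
delta([.5709,-.265,.13],rot([0,0,-1],[.411,.912,0]))
W,p,c=shot('wrist','w12')
w=W.reshape(-1,3);d=np.linalg.norm(w[:,:2]-[.579,.031],axis=1)
q=w[(d<.03)&(w[:,2]>.025)]
for lo in np.arange(.026,.09,.003):
    k=q[(q[:,2]>=lo)&(q[:,2]<lo+.003)]
    if len(k)>4: print(round(lo,3),len(k),k[:,:2].min(0),k[:,:2].max(0))
t=w[(d<.017)&(d>.0115)&(w[:,2]>.055)&(w[:,2]<.07)]
print(np.linalg.lstsq(np.c_[t[:,:2]-[.579,.031],np.ones(len(t))],t[:,2],rcond=None)[0],len(t),np.median(t[:,2]))
```

```text
t 23.12 pos [0.5267 0.0331 0.1041] rv [0.1619 0.7765 0.4027] d [-0.0486 -0.2982  0.0142] F [ 0.8791 -0.5115  0.3159] w 0.0562 q [ 0.1193 -0.02   -0.9928 -0.1855 -0.0882  0.0812]
0.026 245 [0.5584 0.0095] [0.5858 0.0499]
0.029 153 [0.5595 0.0106] [0.5834 0.0484]
0.032 143 [0.5599 0.0135] [0.5719 0.0484]
0.035 240 [0.5599 0.013 ] [0.5843 0.049 ]
0.038 136 [0.5613 0.0152] [0.5796 0.0479]
0.041 138 [0.5612 0.0153] [0.5775 0.0477]
0.044 149 [0.5609 0.0144] [0.5767 0.0476]
0.047 142 [0.5617 0.0146] [0.5761 0.0475]
0.05 95 [0.5609 0.0134] [0.5721 0.0479]
0.053 146 [0.5597 0.0135] [0.5719 0.0486]
0.056 180 [0.5599 0.0128] [0.5828 0.0485]
0.059 600 [0.56   0.0129] [0.5946 0.0489]
0.062 82 [0.5694 0.0227] [0.5782 0.0395]
0.065 112 [0.5697 0.0227] [0.5815 0.0395]
0.068 70 [0.5716 0.025 ] [0.5797 0.0372]
0.071 55 [0.5727 0.0258] [0.579  0.0364]
0.074 47 [0.5705 0.0253] [0.5824 0.0372]
0.077 72 [0.5709 0.0246] [0.5829 0.038 ]
0.08 77 [0.5709 0.0253] [0.5837 0.0372]
0.083 58 [0.5734 0.0267] [0.5818 0.0356]
0.086 8 [0.5755 0.0297] [0.5805 0.0326]
[0.0032 0.0033 0.0606] 312 0.06063866568875431
```

The cartridge is home and level. Next, the clamp ring.

```bash
python3 -c "
from h import *
delta([.5709,-.266,.12],rot([0,0,-1],[-.515,.857,0]))
W,p=load('scene0.npz');w=W.reshape(-1,3);m=(w[:,2]>.06)&(w[:,2]<.076)&(w[:,0]>.35)&(w[:,0]<.65)&(w[:,1]<-.2)&(w[:,1]>-.5);print(w[m].min(0),w[m].max(0))
r=cv2.minAreaRect(w[m][:,:2].astype(np.float32));print(r,cv2.boxPoints(r))"
```

```text
t 23.18 pos [0.5275 0.0331 0.1033] rv [-0.2176  0.7655 -0.5112] d [-0.0416 -0.2991  0.0201] F [ 0.8631 -0.4778  0.2429] w 0.0558 q [ 0.1191 -0.0161 -0.9916 -0.1874 -0.0881  0.0811]
[ 0.4108 -0.467   0.06  ] [ 0.506  -0.3366  0.0747]
((0.4572608470916748, -0.401703417301178), (0.08731145411729813, 0.12614521384239197), 5.392110347747803) [[ 0.4079 -0.343 ]
 [ 0.4197 -0.4686]
 [ 0.5067 -0.4604]
 [ 0.4948 -0.3348]]
```

The manual's scale: shifts go in units of 100 mm and turns go in units of 0.2 rad. Converting my numbers, -0.299 m is -2.99, -0.24 m is -2.4, 0.7655 rad is 3.8275.

>>> {"api": "jog_arm", "payload": {
  "ticks": [
    [[-0.2, 0.7, -0.45, -0.416, -0.6, 0.2, 0.064], [-0.4, 1.4, -0.935, -0.416, -1.2, 0.2, 0.064], [-0.6, 2.1, -1.4, -0.416, -1.8, 0.2, 0.064], [-0.8, 2.815, -1.88, -0.416, -2.4, 0.2, 0.064], [-1, 3.5, -2.335, -0.416, -2.99, 0.2, 0.064], [-1.088, 3.8275, -2.556, -0.416, -2.99, 0.2, 0.064], [-1.088, 3.8275, -2.556, -0.416, -2.99, 0.2, 0.064], [-1.088, 3.8275, -2.556, -0.416, -2.99, 0.2, 0.064]]
  ]
}}

```text
clock: 24.18
eef_pos: [0.5694, -0.2652, 0.1153]
tool_rot: [-0.267, 0.964, 0.002, -0.003]
ft_force: [0.1, 0.6, 0.5]
grip_width: 0.0641
grasp_force: 0.0
```

Run:
```python
from h import *
W,p,c=shot('wrist','w13')
cc=circ(W,(.5715,-.266),.0025,.0115,.023)
delta([cc[0],cc[1],-.0335],rot([0,0,-1],[-.515,.857,0]))
```

```text
circ 1680 [ 0.5718 -0.2675] mincirc ((0.5722115635871887, -0.2674829065799713), 0.02326415292918682) z95 0.0081
t 24.23 pos [ 0.5692 -0.2649  0.1163] rv [ 0.004  -0.0049  0.0001] d [-0.0016 -0.0042  0.1497] F [-0.38    0.0281 -0.2235] w 0.0643 q [-0.4345  0.541   0.2431  1.2791 -0.0018 -0.9757]
```

To row units: 0.15 m is 1.5, 0.147 m is 1.47, -0.005 rad is -0.025.

>>> {"api": "jog_arm", "payload": {
  "ticks": [
    [[0.02, -0.025, 0, -0.016, -0.042, 0.6, 0.06], [0.02, -0.025, 0, -0.016, -0.042, 1.15, 0.06], [0.02, -0.025, 0, -0.016, -0.042, 1.35, 0.056], [0.02, -0.025, 0, -0.016, -0.042, 1.47, 0.056], [0.02, -0.025, 0, -0.016, -0.042, 1.5, 0.056], [0.02, -0.025, 0, -0.016, -0.042, 1.5, 0.056]]
  ]
}}

```text
clock: 24.98
eef_pos: [0.5736, -0.2691, -0.0308]
tool_rot: [-0.267, 0.964, -0.002, 0.001]
ft_force: [-0.2, 0.0, 0.8]
grip_width: 0.0558
grasp_force: 0.0
```

>>> {"api": "jog_arm", "payload": {
  "ticks": [
    [[0, 0, 0, 0, 0, 0, 0.035], [0, 0, 0, 0, 0, 0, 0.035], [0, 0, 0, 0, 0, 0, 0.035]]
  ]
}}

```text
clock: 25.35
eef_pos: [0.5762, -0.271, -0.0282]
tool_rot: [-0.267, 0.964, -0.004, 0.004]
ft_force: [0.8, -1.7, 8.4]
grip_width: 0.0353
grasp_force: 6.9
```

Run:
```python
from h import *
from workcell import get_obs
o=get_obs();R=Ro.from_quat(o['tool_rot'])
W,p,c=shot('wrist','w14');S,p2,c2=shot('side','d14')
cc=circ(W,(.572,-.2675),.0025,.03,.023)
w=W.reshape(-1,3);d=np.linalg.norm(w[:,:2]-[.572,-.2675],axis=1);t=w[(d<.022)&(d>.012)&(w[:,2]<.03)&(w[:,2]>.003)]
print(np.linalg.lstsq(np.c_[t[:,:2]-[.572,-.2675],np.ones(len(t))],t[:,2],rcond=None)[0],np.median(t[:,2]))
T=R.inv().apply(S.reshape(-1,3)-o['eef_pos']);col=p2.reshape(-1,3).max(1)
m=(np.abs(T[:,0])<.02)&(np.abs(T[:,1])<.06)&(col<75)&(T[:,2]>-.09)&(T[:,2]<-.004)
print(np.sort(T[m][:,2])[-8:],o['eef_pos'],o['joint_pos'],o['grip_width'])
u,v=pix([.572,-.2675,.01],c2).astype(int)
cv2.imwrite('pics/c14.png',np.hstack([cv2.resize(p[130:330,170:350],(450,500)),cv2.resize(p2[v-35:v+25,u-20:u+20],(334,500))])[:,:,::-1])
```

```text
circ 6139 [ 0.5728 -0.2736] mincirc ((0.5726848840713501, -0.27412131428718567), 0.027067435905337334) z95 0.0261
[-0.0915  0.1736  0.0093] 0.0073499884840259105
[-0.037  -0.0365 -0.0363 -0.0357 -0.0356 -0.0349 -0.0319 -0.0265] [ 0.5762 -0.271  -0.0282] [-0.439   0.6682  0.0631  0.9552 -0.0012 -0.9796] 0.03526118065473477
```

View pics/c14.png

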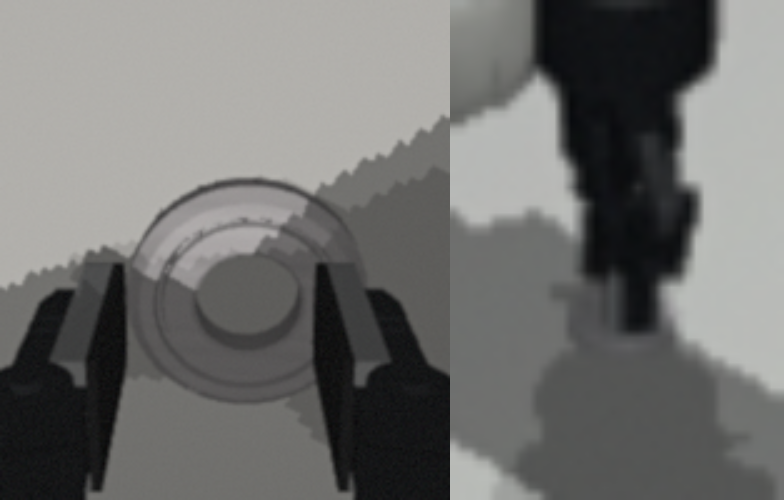

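Wrist crop: the ring is centred at about (245,290), left of the finger midpoint at (220,290), and one finger is riding on its bevel. I'll reopen, settle and re-measure.

To row units: -0.03 m is -0.3, -0.02 m is -0.2.

>>> {"api": "jog_arm", "payload": {
  "ticks": [
    [[0, 0, 0, 0, 0, -0.2, 0.064], [0, 0, 0, 0, 0, -0.3, 0.064], [0, 0, 0, 0, 0, -0.3, 0.064], [0, 0, 0, 0, 0, -0.3, 0.064]]
  ]
}}

```text
clock: 25.95
eef_pos: [0.5723, -0.2687, -0.0027]
tool_rot: [-0.267, 0.964, -0.001, 0.0]
ft_force: [-0.3, 0.2, 0.5]
grip_width: 0.0642
grasp_force: 0.0
```

Run:
```python
from h import *
from workcell import get_obs
o=get_obs();R=Ro.from_quat(o['tool_rot'])
W,p,c=shot('wrist','w15')
cc=circ(W,(.5725,-.268),.0025,.0115,.023)
T=R.inv().apply(W.reshape(-1,3)-o['eef_pos']);col=p.reshape(-1,3).max(1)
k=(np.abs(T[:,0])<.012)&(T[:,2]<-.03)&(T[:,2]>-.06)
for s in(1,-1): print('finger inner y',np.percentile(T[k&(s*T[:,1]>.02)&(s*T[:,1]<.06)][:,1]*s,[1,5,50]))
delta([cc[0],cc[1],-.0345],rot([0,0,-1],[-.515,.857,0]))
```

```text
circ 4240 [ 0.5726 -0.2675] mincirc ((0.5724016427993774, -0.2672233581542969), 0.023548055440187454) z95 0.0079
finger inner y [0.0306 0.0308 0.0311]
finger inner y [0.0328 0.0328 0.0332]
t 26.00 pos [ 0.5721 -0.2686 -0.003 ] rv [-0.0009 -0.0003 -0.0001] d [-0.001   0.0007  0.0315] F [ 0.6892 -0.2267 -0.5538] w 0.0637 q [-0.4386  0.6403  0.0861  1.016  -0.0007 -0.9795]
```

>>> {"api": "jog_arm", "payload": {
  "ticks": [
    [[0, 0, 0, -0.01, 0.018, 0.15, 0.056], [0, 0, 0, -0.01, 0.018, 0.25, 0.056], [0, 0, 0, -0.01, 0.018, 0.31, 0.056], [0, 0, 0, -0.01, 0.018, 0.32, 0.056], [0, 0, 0, -0.01, 0.018, 0.32, 0.056], [0, 0, 0, -0.01, 0.018, 0.32, 0.056]]
  ]
}}

```text
clock: 26.75
eef_pos: [0.573, -0.2671, -0.0338]
tool_rot: [-0.267, 0.964, -0.001, 0.001]
ft_force: [-0.2, -0.6, 0.2]
grip_width: 0.0557
grasp_force: 0.0
```

>>> {"api": "jog_arm", "payload": {
  "ticks": [
    [[0, 0, 0, 0, 0, 0.005, 0.05], [0, 0, 0, 0, 0, 0.005, 0.036], [0, 0, 0, 0, 0, 0.005, 0.036], [0, 0, 0, 0, 0, 0.005, 0.036]]
  ]
}}

```text
clock: 27.25
eef_pos: [0.5732, -0.2672, -0.0337]
tool_rot: [-0.267, 0.964, -0.001, 0.001]
ft_force: [-0.6, 0.5, 4.6]
grip_width: 0.0428
grasp_force: 60.2
```

To row units: 0.004 m is 0.04, 0.002 m is 0.02.

>>> {"api": "jog_arm", "payload": {
  "ticks": [
    [[0, 0, 0, 0, 0, 0, 0.052], [0, 0, 0, 0, 0, 0, 0.052], [0, 0, 0, 0, 0, 0.02, 0.052], [0, 0, 0, 0, 0, 0.04, 0.052], [0, 0, 0, 0, 0, 0.04, 0.052]]
  ]
}}

```text
clock: 27.88
eef_pos: [0.5725, -0.2668, -0.0385]
tool_rot: [-0.267, 0.964, -0.001, 0.0]
ft_force: [-1.2, 0.2, 4.0]
grip_width: 0.0524
grasp_force: 2.0
```

>>> {"api": "jog_arm", "payload": {
  "ticks": [
    [[0, 0, 0, 0, 0, 0, 0.036], [0, 0, 0, 0, 0, 0, 0.036], [0, 0, 0, 0, 0, 0, 0.036], [0, 0, 0, 0, 0, 0, 0.036]]
  ]
}}

```text
clock: 28.38
eef_pos: [0.5732, -0.2665, -0.037]
tool_rot: [-0.267, 0.964, -0.001, 0.001]
ft_force: [-2.5, 2.0, 10.9]
grip_width: 0.0443
grasp_force: 62.6
```

To row units: -0.2133 m is -2.133, -0.137 m is -1.37.

>>> {"api": "jog_arm", "payload": {
  "ticks": [
    [[0, 0, 0, 0, 0, -0.5, 0.036], [0, 0, 0, 0, 0, -1, 0.036], [0, 0, 0, -2.133, 2.52, -1.37, 0.036], [0, 0, 0, -2.133, 2.52, -1.37, 0.036], [0, 0, 0, -2.133, 2.52, -1.37, 0.036], [0, 0, 0, -2.133, 2.52, -1.37, 0.036], [0, 0, 0, -2.133, 2.52, -1.37, 0.036], [0, 0, 0, -2.133, 2.52, -1.37, 0.036], [0, 0, 0, -2.133, 2.52, -1.37, 0.036], [0, 0, 0, -2.133, 2.52, -1.37, 0.036]]
  ]
}}

```text
clock: 29.62
eef_pos: [0.625, 0.0577, 0.0972]
tool_rot: [-0.266, 0.964, -0.001, -0.0]
ft_force: [0.2, 0.1, -0.7]
grip_width: 0.0439
grasp_force: 61.2
```

Run:
```python
from h import *
W,p,c=shot('wrist','w16')
delta([.5788,.031,.10],rot([0,0,-1],[-.515,.857,0]))
circ(W,(.5788,.031),.072,.092,.0075)
from workcell import get_obs
o=get_obs();R=Ro.from_quat(o['tool_rot']);e=o['eef_pos']
T=R.inv().apply(W.reshape(-1,3)-e)
m=(np.hypot(T[:,0],T[:,1]-(-.001))<.026)&(T[:,2]<-.02)&(T[:,2]>-.06)&(np.abs(T[:,1]+.001)<.0195)
for lo in np.arange(-.06,-.02,.003):
    k=T[m&(T[:,2]>=lo)&(T[:,2]<lo+.003)]
    if len(k)>10: print(round(lo,3),len(k),k[:,:2].min(0),k[:,:2].max(0))
k=T[m&(T[:,2]<-.04)&(T[:,2]>-.05)];print(np.linalg.lstsq(np.c_[k[:,:2],np.ones(len(k))],k[:,2],rcond=None)[0])
```

```text
t 29.68 pos [0.625  0.0573 0.0973] rv [-0.0018 -0.001  -0.0024] d [ 0.0532  0.0012 -0.0027] F [-0.2656 -1.0635 -1.6899] w 0.0436 q [ 0.0925  0.547   0.2025  1.2264 -0.002  -0.4462]
circ 426 [0.579  0.0312] mincirc ((0.5835186839103699, 0.03511371463537216), 0.0034262605477124453) z95 0.0864
-0.048 131 [-0.0189 -0.0198] [0.0213 0.0183]
-0.045 5087 [-0.0218 -0.0204] [0.0235 0.0185]
-0.042 576 [-0.0222 -0.0205] [0.0236 0.0184]
-0.039 247 [-0.0101 -0.0205] [0.0236 0.018 ]
[ 0.0093 -0.004  -0.0435]
```

>>> {"api": "jog_arm", "payload": {
  "ticks": [
    [[0, 0, 0, 0.522, 0.018, 0, 0.036], [0, 0, 0, 0.522, 0.018, 0, 0.036], [0, 0, 0, 0.522, 0.018, 0.2, 0.036], [0, 0, 0, 0.522, 0.018, 0.4, 0.036], [0, 0, 0, 0.522, 0.018, 0.55, 0.036], [0, 0, 0, 0.522, 0.018, 0.61, 0.036], [0, 0, 0, 0.522, 0.018, 0.61, 0.036]]
  ]
}}

```text
clock: 30.55
eef_pos: [0.5799, 0.0334, 0.0366]
tool_rot: [-0.267, 0.964, -0.001, 0.0]
ft_force: [-0.7, 0.9, -0.4]
grip_width: 0.0439
grasp_force: 61.2
```

```bash
python3 -c "
from h import *
delta([.5790,.0312,.0265])"
```

```text
t 30.55 pos [0.5799 0.0334 0.0366] rv [0. 0. 0.] d [ 0.0019 -0.0014  0.0101] F [-0.7173  0.8761 -0.3546] w 0.0439 q [ 0.0585  0.51   -0.0305  1.0295 -0.0016 -0.482 ]
```

>>> {"api": "jog_arm", "payload": {
  "ticks": [
    [[0, 0, 0, 0.012, -0.004, 0.03, 0.036], [0, 0, 0, 0.012, -0.004, 0.06, 0.036], [0, 0, 0, 0.012, -0.004, 0.09, 0.036], [0, 0, 0, 0.012, -0.004, 0.11, 0.036], [0, 0, 0, 0.012, -0.004, 0.11, 0.036]]
  ]
}}

```text
clock: 31.18
eef_pos: [0.5789, 0.0328, 0.0256]
tool_rot: [-0.267, 0.964, -0.001, 0.0]
ft_force: [0.2, 0.4, -0.7]
grip_width: 0.0441
grasp_force: 61.2
```

To row units: 0.002 m is 0.02, 0.001 m is 0.01.

>>> {"api": "jog_arm", "payload": {
  "ticks": [
    [[0, 0, 0, 0, 0, 0.01, 0.036], [0, 0, 0, 0, 0, 0.02, 0.036], [0, 0, 0, 0, 0, 0.02, 0.036]]
  ]
}}

```text
clock: 31.55
eef_pos: [0.5794, 0.0329, 0.0242]
tool_rot: [-0.267, 0.964, -0.001, 0.001]
ft_force: [-1.0, 0.6, 0.1]
grip_width: 0.0444
grasp_force: 61.4
```

>>> {"api": "jog_arm", "payload": {
  "ticks": [
    [[0, 0, 0, 0, 0, 0, 0.06], [0, 0, 0, 0, 0, 0, 0.06], [0, 0, 0, 0, 0, -0.3, 0.06], [0, 0, 0, 0, 0, -0.8, 0.06], [0, 0, 0, 0.2, 0, -1, 0.056], [0, 0, 0, 0.2, 0, -1, 0.056]]
  ]
}}

```text
clock: 32.3
eef_pos: [0.5627, 0.0223, 0.126]
tool_rot: [-0.267, 0.964, -0.001, 0.002]
ft_force: [0.4, -0.6, 1.1]
grip_width: 0.0561
grasp_force: 0.0
```

Run:
```python
from h import *
W,p,c=shot('wrist','w17')
cc=circ(W,(.579,.0312),.066,.0735,.0205)
w=W.reshape(-1,3);d=np.linalg.norm(w[:,:2]-cc,axis=1);t=w[(d<.02)&(d>.012)&(w[:,2]>.055)&(w[:,2]<.085)]
print(np.linalg.lstsq(np.c_[t[:,:2]-cc,np.ones(len(t))],t[:,2],rcond=None)[0],len(t),np.median(t[:,2]))
delta([.5986,.263,.10],rot([0,0,-1],[-.515,.857,0]))
```

```text
circ 2220 [0.5791 0.0319] mincirc ((0.5790034532546997, 0.03183545544743538), 0.023120129480957985) z95 0.0694
[-0.0047  0.0052  0.0683] 1311 0.06833215000842136
t 32.35 pos [0.5622 0.0225 0.1244] rv [-0.0026  0.0021 -0.0007] d [-0.1549  0.1876  0.0243] F [ 0.3095  1.431  -0.3654] w 0.0558 q [ 0.0408  0.4002  0.04    1.2075 -0.0013 -0.4996]
```

Run:
```python
from h import *
W,p=load('w1.npz')
for u,v in((206,247),(213,270),(222,295),(230,315),(237,334)): print('forceps',W[v,u])
W,p=load('side0.npz')
for u,v in((223,260),(240,266),(260,273)): print('forceps',W[v,u])
```

```text
forceps [0.4683 0.1956 0.0067]
forceps [ 0.4995  0.1872 -0.001 ]
forceps [ 0.5323  0.1823 -0.0008]
forceps [ 0.5607  0.1787 -0.0016]
forceps [0.5834 0.1774 0.0047]
forceps [0.5812 0.18   0.0042]
forceps [0.5285 0.1892 0.0061]
forceps [0.4694 0.1964 0.0042]
```

>>> {"api": "jog_arm", "payload": {
  "ticks": [
    [[0, 0, 0, -0.5, 0.6, 0, 0.056], [0, 0, 0, -1, 1.2, 0, 0.056], [0, 0, 0, -1.55, 1.876, 0.1, 0.056], [0, 0, 0, -1.55, 1.876, 0.1, 0.056], [0, 0, 0, -1.55, 1.876, 0.1, 0.056], [0, 0, 0, -1.55, 1.876, 0.1, 0.056]]
  ]
}}

```text
clock: 33.1
eef_pos: [0.5972, 0.2632, 0.1114]
tool_rot: [-0.268, 0.964, -0.001, -0.001]
ft_force: [0.3, -0.5, 0.9]
grip_width: 0.0559
grasp_force: 0.0
```

Run:
```python
from h import *
W,p,c=shot('wrist','w18')
cc=circ(W,(.5986,.263),.008,.0175,.016)
delta([*cc,-.028],rot([0,0,-1],[-.515,.857,0]))
w=W.reshape(-1,3);d=np.linalg.norm(w[:,:2]-cc,axis=1);t=w[(d>.02)&(d<.07)&(w[:,2]>.004)&(w[:,2]<.05)];print(len(t),t.min(0) if len(t) else '',t.max(0) if len(t) else '')
```

```text
circ 701 [0.5989 0.2628] mincirc ((0.5989031791687012, 0.2629823684692383), 0.0163196362555027) z95 0.0161
t 33.15 pos [0.5975 0.2624 0.1121] rv [-0.0019 -0.0021 -0.0006] d [-0.0017 -0.0001  0.1401] F [0.1498 0.1577 0.3215] w 0.0559 q [ 0.4149  0.5901  0.3156  1.2982 -0.0021 -0.1256]
0
```

>>> {"api": "jog_arm", "payload": {
  "ticks": [
    [[0, 0, 0, -0.017, 0.01, 0.6, 0.05], [0, 0, 0, -0.017, 0.01, 1.15, 0.046], [0, 0, 0, -0.017, 0.01, 1.35, 0.046], [0, 0, 0, -0.017, 0.01, 1.43, 0.046], [0, 0, 0, -0.017, 0.01, 1.45, 0.046], [0, 0, 0, -0.017, 0.01, 1.45, 0.046]]
  ]
}}

```text
clock: 33.9
eef_pos: [0.6005, 0.2648, -0.0299]
tool_rot: [-0.267, 0.964, -0.001, 0.002]
ft_force: [-0.6, -0.0, 0.8]
grip_width: 0.0459
grasp_force: 0.0
```

```bash
python3 -c "
from h import *
delta([.5989,.2628,-.033])"
```

```text
t 33.90 pos [ 0.6005  0.2648 -0.0299] rv [0. 0. 0.] d [ 0.0025 -0.0009  0.0031] F [-0.5695 -0.0357  0.8275] w 0.0459 q [ 0.4162  0.7091  0.138   0.9962 -0.0018 -0.124 ]
```

To row units: 0.0025 m is 0.025, 0.002 m is 0.02.

>>> {"api": "jog_arm", "payload": {
  "ticks": [
    [[0, 0, 0, 0.02, 0, 0.025, 0.046], [0, 0, 0, 0.02, 0, 0.025, 0.046], [0, 0, 0, 0.02, 0, 0.025, 0.024], [0, 0, 0, 0.02, 0, 0.025, 0.024], [0, 0, 0, 0.02, 0, 0.025, 0.024], [0, 0, 0, 0.02, 0, 0.025, 0.024]]
  ]
}}

```text
clock: 34.65
eef_pos: [0.598, 0.2641, -0.0335]
tool_rot: [-0.267, 0.964, -0.001, 0.001]
ft_force: [-0.2, 0.9, 3.6]
grip_width: 0.0302
grasp_force: 59.4
```

>>> {"api": "jog_arm", "payload": {
  "ticks": [
    [[0, 0, 0, 0, 0, -0.5, 0.024], [0, 0, 0, 0, 0, -1, 0.024], [0, 0, 0, 0.3, -0.7, -1.385, 0.024], [0, 0, 0, 0.6, -1.3, -1.385, 0.024], [0, 0, 0, 0.816, -1.9, -1.385, 0.024], [0, 0, 0, 0.816, -1.9, -1.385, 0.024], [0, 0, 0, 0.816, -1.9, -1.385, 0.024], [0, 0, 0, 0.816, -1.9, -1.385, 0.024]]
  ]
}}

```text
clock: 35.65
eef_pos: [0.6247, 0.0594, 0.1042]
tool_rot: [-0.267, 0.964, -0.001, -0.0]
ft_force: [-0.8, 1.6, 0.1]
grip_width: 0.0303
grasp_force: 59.7
```

Run:
```python
from h import *
W,p,c=shot('wrist','w19')
delta([.579,.0312,.105],rot([0,0,-1],[-.515,.857,0]))
circ(W,(.579,.0312),.072,.092,.0075)
from workcell import get_obs
o=get_obs();R=Ro.from_quat(o['tool_rot']);e=o['eef_pos']
T=R.inv().apply(W.reshape(-1,3)-e)
m=(np.hypot(T[:,0],T[:,1]+.001)<.02)&(T[:,2]<-.02)&(T[:,2]>-.056)&(np.abs(T[:,1]+.001)<.0125)
for lo in np.arange(-.056,-.02,.003):
    k=T[m&(T[:,2]>=lo)&(T[:,2]<lo+.003)]
    if len(k)>10: print(round(lo,3),len(k),k[:,:2].min(0),k[:,:2].max(0))
k=T[m&(T[:,2]<-.046)&(T[:,2]>-.054)];print(np.linalg.lstsq(np.c_[k[:,:2],np.ones(len(k))],k[:,2],rcond=None)[0])
cv2.imwrite('pics/c19.png',cv2.resize(p[60:310,130:390],(624,600))[:,:,::-1])
```

```text
t 35.70 pos [0.6247 0.06   0.1042] rv [-0.001  -0.0006  0.001 ] d [ 0.054  -0.0011 -0.0008] F [-0.7716  0.6525 -0.8634] w 0.0300 q [ 0.0964  0.5424  0.2133  1.2418 -0.0012 -0.4457]
circ 406 [0.5789 0.0312] mincirc ((0.5832464098930359, 0.03485501557588577), 0.0034857848659157753) z95 0.0864
-0.05 1622 [-0.0162 -0.0135] [0.016  0.0115]
-0.047 438 [-0.0167 -0.0134] [0.0161 0.0114]
-0.044 308 [-0.0116 -0.0128] [0.016  0.0111]
-0.041 373 [-0.0119 -0.0135] [0.0158 0.0114]
-0.038 587 [-0.0117 -0.0126] [0.0157 0.0115]
-0.035 125 [-0.0083 -0.0134] [0.0154 0.0109]
[ 0.0014 -0.0057 -0.048 ]
```

View pics/c19.png

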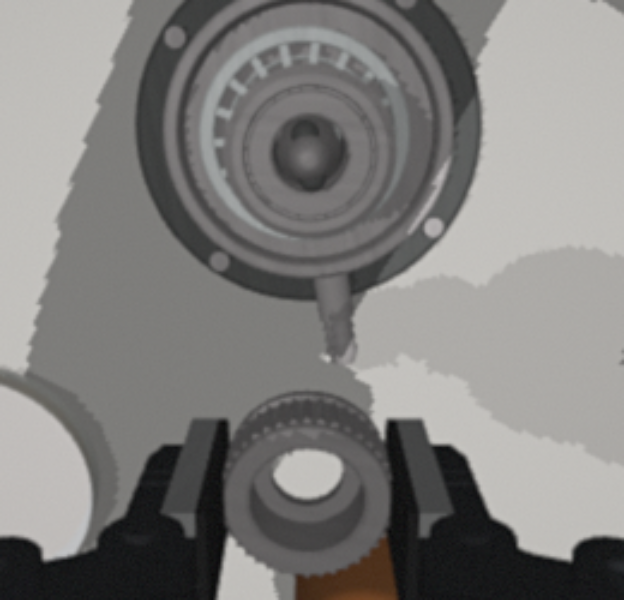

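The crop shows the collar level, counterbore up at (308,490), and the rod with both balls at (308,150). Move over and down.

>>> {"api": "jog_arm", "payload": {
  "ticks": [
    [[0, 0, 0, 0.542, -0.001, 0, 0.024], [0, 0, 0, 0.542, -0.001, 0, 0.024], [0, 0, 0, 0.542, -0.001, 0.25, 0.024], [0, 0, 0, 0.542, -0.001, 0.45, 0.024], [0, 0, 0, 0.542, -0.001, 0.45, 0.024]]
  ]
}}

```text
clock: 36.33
eef_pos: [0.5778, 0.0323, 0.0583]
tool_rot: [-0.268, 0.963, -0.0, -0.001]
ft_force: [0.0, -0.4, -0.9]
grip_width: 0.03
grasp_force: 59.7
```

```bash
python3 -c "
from h import *
delta([.5785,.032,.0365],rot([0,0,-1],[-.515,.857,0]))"
```

```text
t 36.33 pos [0.5778 0.0323 0.0583] rv [-0.0002 -0.0023  0.0019] d [-0.0005 -0.0006  0.0218] F [ 0.0254 -0.4121 -0.897 ] w 0.0300 q [ 0.0566  0.4872 -0.0056  1.0798 -0.0013 -0.4864]
```

>>> {"api": "jog_arm", "payload": {
  "ticks": [
    [[0, 0, 0, -0.005, -0.004, 0.04, 0.024], [0, 0, 0, -0.005, -0.004, 0.08, 0.024], [0, 0, 0, -0.005, -0.004, 0.11, 0.024], [0, 0, 0, -0.005, -0.004, 0.14, 0.024]]
  ]
}}

```text
clock: 36.83
eef_pos: [0.5795, 0.0308, 0.0462]
tool_rot: [-0.267, 0.964, -0.001, 0.0]
ft_force: [-2.5, -0.7, 4.9]
grip_width: 0.0298
grasp_force: 60.3
```

>>> {"api": "jog_arm", "payload": {
  "ticks": [
    [[0, 0, 0, 0, 0, 0.02, 0.024], [0, 0, 0, 0, 0, 0.04, 0.024], [0, 0, 0, 0, 0, 0.06, 0.024], [0, 0, 0, 0, 0, 0.06, 0.024]]
  ]
}}

```text
clock: 37.33
eef_pos: [0.5787, 0.0307, 0.0386]
tool_rot: [-0.267, 0.964, -0.001, -0.001]
ft_force: [0.3, -0.1, -5.0]
grip_width: 0.03
grasp_force: 59.6
```

To row units: 0.0035 m is 0.035, 0.003 m is 0.03.

>>> {"api": "jog_arm", "payload": {
  "ticks": [
    [[0, 0, 0, 0, 0, 0.015, 0.024], [0, 0, 0, 0, 0, 0.03, 0.024], [0, 0, 0, 0, 0, 0.035, 0.024], [0, 0, 0, 0, 0, 0.035, 0.024]]
  ]
}}

```text
clock: 37.83
eef_pos: [0.5796, 0.031, 0.0365]
tool_rot: [-0.267, 0.964, -0.001, 0.001]
ft_force: [-1.9, 1.3, -0.9]
grip_width: 0.03
grasp_force: 60.1
```

>>> {"api": "jog_arm", "payload": {
  "ticks": [
    [[0, 0, 0, 0, 0, 0.01, 0.024], [0, 0, 0, 0, 0, 0.015, 0.024], [0, 0, 0, 0, 0, 0.015, 0.024]]
  ]
}}

```text
clock: 38.2
eef_pos: [0.5797, 0.031, 0.0353]
tool_rot: [-0.267, 0.964, -0.001, 0.001]
ft_force: [-3.5, 1.2, 3.9]
grip_width: 0.0299
grasp_force: 60.6
```

Force is now rising as the collar seats on the clamp ring. Push slightly more, release, retreat and inspect.

>>> {"api": "jog_arm", "payload": {
  "ticks": [
    [[0, 0, 0, 0, 0, 0.01, 0.024], [0, 0, 0, 0, 0, 0.01, 0.024], [0, 0, 0, 0, 0, 0.01, 0.046], [0, 0, 0, 0, 0, 0.01, 0.046], [0, 0, 0, 0, 0, -0.3, 0.046], [0, 0, 0, 0, 0, -0.8, 0.046], [0, 0, 0, 0.2, 0, -1, 0.046], [0, 0, 0, 0.2, 0, -1, 0.046]]
  ]
}}

```text
clock: 39.2
eef_pos: [0.5635, 0.0202, 0.1368]
tool_rot: [-0.267, 0.964, -0.002, 0.003]
ft_force: [0.9, 0.4, -0.1]
grip_width: 0.046
grasp_force: 0.0
```

Run:
```python
from h import *
W,p,c=shot('wrist','w20');S,p2,c2=shot('side','d20')
cc=circ(W,(.579,.0312),.081,.089,.016)
w=W.reshape(-1,3);d=np.linalg.norm(w[:,:2]-[.579,.0315],axis=1)
for n,a,b,l,h in(('collar',.0115,.0155,.078,.095),('clamp',.0172,.0203,.06,.08),('plate',.03,.0335,.015,.03)):
    t=w[(d<b)&(d>a)&(w[:,2]>l)&(w[:,2]<h)]
    print(n,np.linalg.lstsq(np.c_[t[:,:2]-[.579,.0315],np.ones(len(t))],t[:,2],rcond=None)[0],len(t),np.median(t[:,2]))
u,v=pix([.579,.0315,.04],c2).astype(int);u1,v1=pix([.579,.0315,.086],c).astype(int)
cv2.imwrite('pics/c20.png',np.hstack([cv2.resize(p[v1-40:v1+40,u1-40:u1+40],(400,400),interpolation=cv2.INTER_CUBIC),cv2.resize(p2[v-40:v+40,u-40:u+40],(400,400),interpolation=cv2.INTER_CUBIC)])[:,:,::-1])
```

```text
circ 1012 [0.5804 0.0307] mincirc ((0.5803149342536926, 0.030569497495889664), 0.016479481011629105) z95 0.0855
collar [ 0.0267 -0.0042  0.0835] 615 0.08397225082227251
clamp [ 0.0106 -0.0078  0.0683] 356 0.06821516189217006
plate [-0.0021 -0.0048  0.0197] 506 0.01979722653551156
```

View pics/c20.png

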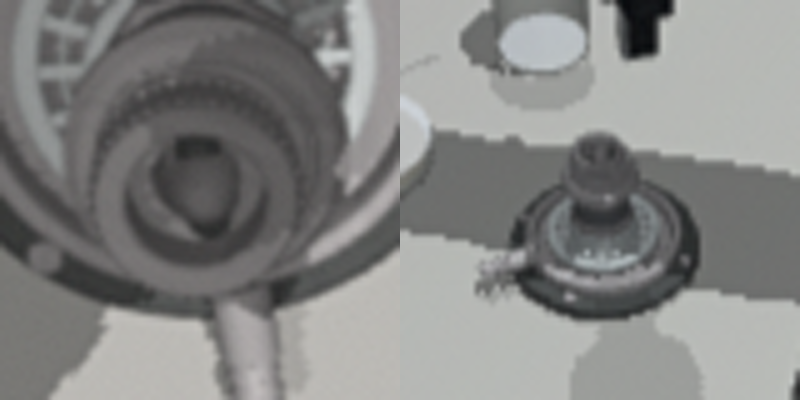

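The left crop shows the rod head and balls inside the counterbore at (200,185), and the stack is upright in the side view. One cleaner level check before handing in.

Run:
```python
from h import *
W,_=load('w20.npz');w=W.reshape(-1,3)
for n,c,a,b,l,h in(('collar',[.5804,.0307],.0115,.015,.0825,.09),('clamp',[.579,.0315],.0180,.0203,.066,.072)):
    d=np.linalg.norm(w[:,:2]-c,axis=1);t=w[(d<b)&(d>a)&(w[:,2]>l)&(w[:,2]<h)]
    print(n,np.linalg.lstsq(np.c_[t[:,:2]-c,np.ones(len(t))],t[:,2],rcond=None)[0],len(t))
```

```text
collar [ 0.0014 -0.0053  0.0842] 486
clamp [0.0034 0.0024 0.0683] 286
```

```bash
python3 -c "
from workcell import workorder
print(workorder.job_done())"
```

```text
the job is handed in; nothing more can be done
None
```

The filter is back together on its stand in the order asked: plate, cartridge nose down, clamp ring, then lock collar. Measured heights show every part seated and level; the collar went past both balls and rests on the ring, the gripper is clear, and the job was handed in at about 39 s.

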